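# Unpack the long-beaked skull cast and show it in profile to the camera

## Robot

A 6-joint arm with a two-finger parallel gripper is mounted at the origin on the work surface. World frame = base frame: x ahead of the robot, y to its left, z up, the work surface at z = 0. Lengths are in m, angles in rad, forces in N, time in s.
With the tool pointing down it reaches from about 0.35 to 0.925 m from the base axis. Payload 6.4 kg.
Tool frame: the origin (TCP) lies between the finger pads; the fingertips stand 17 mm ahead of it and the grasp point (between the pads) lies 2 mm behind it (r.tip_reach is the distance from the TCP to the fingertips, in m); z points along the fingers, y is the line along which they close (so a half turn about z gives the same grasp; the last joint's range is limited). The gripper opens to 85 mm and grips with 20 to 120 N. Pads are 22 mm wide; open, the fingers measure 114 mm over their backs; the gripper's body (76 mm by 85 mm) begins 54 mm behind the grasp point. The pads swing forward as they close: fully open they stand 13 mm farther back than shut.
Start: joints at [1.105, 0.245, 1.558, -0, 1.339, -0.174], TCP at [0.187, 0.623, 0.248] pointing down, gripper open.
Joint ranges: [-3.13, 3.13], [-1.02, 2.26], [0.13, 2.54], [-0.95, 4.09], [0.21, 2.88], [-2.74, 2.74]. Speed limits (rad/s): [2.57, 2.57, 3.14, 3.14, 3.14, 3.14].

## Interface

Orientations are given as a rotation vector (axis times angle).
In Python, from rig import r gives the robot as it stands.
- The arm moves only by the shell command python3 -m crank 'ROWS' [OPENING] [FORCE]. ROWS is JSON, a list of rows, each an object of numbers: "x", "y", "z": the shift along the tool's x, y, z in m; "spin": the turn about the tool's z in rad. In form: [{"x": .., "y": .., "z": .., "spin": ..}, ...]. A call has exactly 5 rows; each row is the pose to reach, as a shift and turn from the pose commanded when the call began, along the tool's axes at that moment; what a row does not reach only later rows make up. A row lasts 1/12 s, in which the tool goes at most 41.7 mm and 7.16 degrees, less where a joint would pass 70% of its speed; a pose out of reach is approached as far as the arm can. A call with a gripper value outside its range is refused whole. OPENING is the closure, from 0 (fully open) to 1 (shut), set as the call begins (- or left out, the last holds). The fingers move at their own pace and stop on an object; FORCE is the grip in N (left out, the last holds). Time passes only in rows, so rows that repeat a pose let the fingers close, or fill a call up. It gives the time, the measured TCP pose, the force, the opening and the grip force at its end, in the units of the state.
- r.get_state(): the state, without advancing time (a new reading comes with each control period).
- r.snapshot(name): name is "side" or "top" or "wrist"; returns the picture (480x640x3 uint8, red, green, blue); there is no depth.
- r.camera_params(name): a dict with "K" (3x3 intrinsics, pixels), "R" (3x3) and "t" (3): a world point X has camera coordinates R X + t. Camera axes: x right, y down, z forward; pixel columns grow to the right and rows downward; lengths in m; the calibration is good to about 2 mm. The wrist camera is an equidistant fisheye: a pixel r from the principal point sees the ray r / f radians off the axis. A picture is of the moment at which its call begins: read the wrist's pose just before it. camera_params takes no time and is no camera call; for the wrist camera it gives the pose at the moment of the call.
- r.job_done(): hands the job in; it is judged then, once.
The state is a dict: "clock": time; "joint_pos": joint angles; "qvel": joint speeds; "joint_efforts": joint torques, N m; "tool_pos": TCP position; "ee_rot": TCP orientation; "wrist_force": force on the tool from outside, world axes, zero at the start; "wrist_torque": the same for the moment, N m; "width": finger opening in m; "finger_force": force on a finger pad.
Only numpy, scipy, OpenCV 4.12 (cv2) and the standard library are available. Lean on these libraries where they do the work, as an engineer would, in place of code of your own. Each camera call takes 0.05 s, during which the arm holds its last target. There are 200 camera calls.

## Task

Two bird skull casts lie packed in shallow brown trays: take the two paper wads packed beside the skull with the long, pointed beak out of its tray and put them in the open plastic tub, then lift that skull and show it to the camera clamped on the retort stand. Hold it right way up with the beak level, in true side view (either side) square to the lens - the camera looks down at a slant, so lean the skull over to match - with the middle of the skull on the line of sight, 15 cm from the lens. Finish while still holding it there in the air, motionless; leave the other skull and its wads, the pliers and the glass dish where they are, never tip the long-beaked skull over, and do not knock the camera.

Things in the scene. Friction and masses are not known exactly. Their poses are not given: they have to be found in the camera images.
- skull_long_center (a point): the skull cast to be shown: cream resin, 112 mm long, 34 mm wide, 39 mm high, 70 g, with a long dagger beak, standing on its lower jaw on the tray floor. The point is its middle, half-way along and 20 mm above its underside. Axes: x towards the beak tip, y to the skull's left side, z up through the crown
- skull_long: the same skull; origin on its underside, 20 mm below its middle, same axes. Beak tip at x +56 mm. The rounded braincase, the sturdy part to hold across its width (y), spans x -56 to -7 mm, is widest (34 mm) from x -39 to -28 mm, its axis 22 mm above the underside. The beak tapers from 25 mm wide to a point
- wad_a_center (a point): crumpled ball of white packing paper, about 37 mm across (loose corners to 43) and 34 mm high, 12 g; the point is its centre, 17 mm above its underside. Packed on the left of the long-beaked skull, a few mm from the braincase: no room for a finger between, but room to grip it along the tray's length
- wad_a: the same wad; origin on its underside
- wad_b_center (a point): crumpled ball of white packing paper, about 37 mm across (loose corners to 43) and 34 mm high, 12 g; the point is its centre, 17 mm above its underside. The like wad on the right of the long-beaked skull
- wad_b: the same wad; origin on its underside
- tray_long: shallow open brown tray holding the long-beaked skull, fixed; outside 150 (x) by 130 (y) by 26 mm high, walls and floor 4 mm; origin under its centre, on the bench. The skull lies along its x with the beak towards its +x end. The two trays may lie in either place
- tub: open clear plastic food tub, fixed; outside 160 (x) by 130 (y) by 70 mm high, walls and floor 4 mm, with a thin white rim standing 4 mm out; origin under its centre, on the bench
- lens (a point): middle of the camera's front lens. Camera: silver and grey cylinder 36 mm across, 92 mm long, clamped on a retort stand (12 mm rod, 470 mm tall, about 145 mm behind the lens). x axis: line of sight out of the lens, 8 to 29 degrees below level; y is level; z is up in the picture. Lens 0.21 to 0.32 m above the bench; clamp and hinge are tight
- stand: the retort stand that carries the camera, fixed; grey base 200 by 125 by 10 mm; origin under the base's centre, x in the horizontal direction in which the camera looks; the lens is about 75 mm ahead of the origin
- skull_short_center (a point): the other skull cast, with a short stout beak, 71 mm long, in a like tray with two wads of its own; to be left alone. The point is 20 mm above its underside
- wad_c_center (a point): crumpled ball of white packing paper, about 37 mm across (loose corners to 43) and 34 mm high, 12 g; the point is its centre, 17 mm above its underside. Packed beside the short-beaked skull; to be left alone
- wad_d_center (a point): crumpled ball of white packing paper, about 37 mm across (loose corners to 43) and 34 mm high, 12 g; the point is its centre, 17 mm above its underside. Packed beside the short-beaked skull; to be left alone
- pliers_center (a point): needle-nose pliers with black grips, 175 mm long, lying on the bench; the point is at their pivot; to be left alone
- dish_center (a point): empty round glass dish, 96 mm across, 45 mm high; the point is its centre; to be left alone
- dish: the same glass dish; origin under its centre
Things that resemble listed ones, but are neither listed nor needed, are in the scene too. Several things have the shape of the tub; the one meant has the colours described above.

How it is judged:
By the outcome, as a careful person would: the job done as asked, in the order asked, and still so for the second after the job is handed in, while the arm keeps its last pose, push and grip.
It also fails if it takes over 66 s, if anything falls off the work surface, if the arm or the gripper's body presses on something with over 40 N, if the wrist force passes 120 N, or if a joint passes its speed limit or range.

## Working session

There is one attempt and no reset: what is moved stays moved. The work goes in short steps, Python scripts to look and compute and a shell command to move; the robot and the scene stay as the last step left them, time stands still between calls to the robot, and variables do not carry over. Pictures are saved under pics/ and viewed, at most 10 in all, crops included, and the job is handed in when it is done.

```bash
ls; mkdir -p pics
python3 - <<'E'
from rig import r
import cv2,numpy as np
for n in ("top","side","wrist"):
    im=r.snapshot(n); cv2.imwrite(f"pics/{n}0.png",im[:,:,::-1])
    c=r.camera_params(n); print(n,np.round(c["K"],1).tolist(),np.round(c["R"],4).tolist(),np.round(c["t"],4).tolist())
print(r.get_state())
E
```

```text
pics
top [[479.0, 0.0, 318.5], [0.0, 479.0, 237.0], [0.0, 0.0, 1.0]] [[0.022, -0.9997, 0.0049], [-0.996, -0.0223, -0.086], [0.0861, -0.003, -0.9963]] [0.0633, 0.5022, 1.4109]
side [[465.4, 0.0, 309.5], [0.0, 465.4, 239.7], [0.0, 0.0, 1.0]] [[0.7822, -0.6228, -0.0128], [-0.3184, -0.3821, -0.8675], [0.5354, 0.6827, -0.4972]] [-0.3154, 0.3099, 0.881]
wrist [[371.6, 0.0, 319.1], [0.0, 371.6, 239.1], [0.0, 0.0, 1.0]] [[0.2866, 0.958, -0.0007], [0.9069, -0.2711, 0.3226], [0.3088, -0.0931, -0.9466]] [-0.6506, -0.0422, 0.38]
{'clock': 0.15, 'joint_pos': array([ 1.10489397e+00,  2.45674426e-01,  1.55872159e+00,  1.61079939e-06,
        1.33870124e+00, -1.74095890e-01]), 'qvel': array([ 0.00032874, -0.00144704, -0.00445456,  0.00087512,  0.00029125,
        0.00041622]), 'joint_efforts': array([-2.55257519e-04, -4.29988647e+01, -3.26552618e+01, -1.74180000e-04,
        3.53973403e-03,  1.24429610e-05]), 'tool_pos': array([0.18680427, 0.62216443, 0.24742683]), 'ee_rot': array([-4.56675411e-01, -3.10774259e+00,  2.24232001e-03]), 'wrist_force': array([0.51693898, 0.52634445, 0.54721384]), 'wrist_torque': array([-0.01238641, -0.0238312 ,  0.01291869]), 'finger_force': 0.0, 'width': 0.08514455942248728}
```

View pics/top0.png

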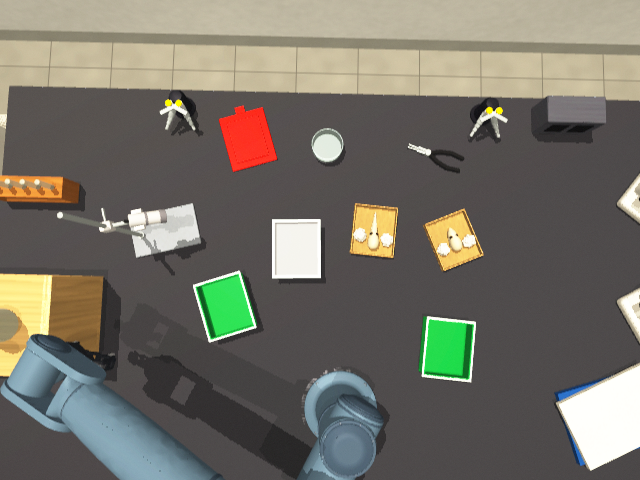

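View pics/side0.png

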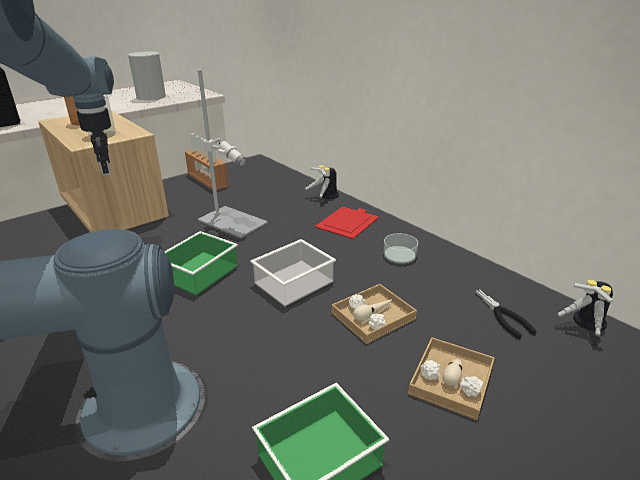

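The top view shows the long-beaked skull in the tray at (374,231), its wads at (360,235) and (387,240). The short-beaked one is in the tray at (454,239). The clear, white-rimmed tub is at (297,248), and the camera at (150,217) looks right (-y).
Lookalikes:
- Skull: (374,235) long dagger beak is chosen, (454,239) short beak is not.
- Wads: (360,235) and (387,240) chosen, (444,250) and (469,241) not.
- Tubs: clear (297,248) chosen, green (225,306) and (448,349) not.
- Camera: the cylinder on the stand at (150,217).

A close crop will check these choices.

```bash
cat > h.py <<'E'
import numpy as np,cv2
from rig import r
def ray(n,u,v,c=None):
    c=c or r.camera_params(n);K,R,t=(np.array(c[k]) for k in "KRt")
    x,y=(u-K[0,2])/K[0,0],(v-K[1,2])/K[1,1]
    if n=="wrist":
        a=np.hypot(x,y);s=np.sin(a)/max(a,1e-9);d=np.array([x*s,y*s,np.cos(a)])
    else: d=np.array([x,y,1.])
    d=R.T@d;return -R.T@t,d/np.linalg.norm(d)
def onz(n,u,v,z,c=None):
    o,d=ray(n,u,v,c);return o+d*(z-o[2])/d[2]
def tri(*obs):
    A=np.zeros((3,3));b=np.zeros(3);L=[]
    for n,u,v in obs:
        o,d=ray(n,u,v);P=np.eye(3)-np.outer(d,d);A+=P;b+=P@o;L.append((o,d))
    X=np.linalg.solve(A,b)
    return X,[np.linalg.norm(np.cross(d,X-o)) for o,d in L]
def proj(n,X,c=None):
    c=c or r.camera_params(n);K,R,t=(np.array(c[k]) for k in "KRt");p=R@X+t
    if n=="wrist":
        a=np.arctan2(np.hypot(p[0],p[1]),p[2]);q=p[:2]/max(np.hypot(p[0],p[1]),1e-9)*a
    else: q=p[:2]/p[2]
    return K[0,0]*q+K[:2,2]
def crop(im,x0,y0,x1,y1,W,H): return cv2.resize(im[y0:y1,x0:x1],(W,H),interpolation=cv2.INTER_CUBIC)
E
python3 - <<'E'
from h import *
t=cv2.imread("pics/top0.png");s=cv2.imread("pics/side0.png")
a=np.hstack([crop(t,340,195,420,270,400,300)[:, :],crop(s,325,275,425,350,400,300)])
b=np.hstack([crop(t,100,190,180,250,400,300),crop(s,190,120,270,180,400,300)])
cv2.imwrite("pics/c1.png",np.vstack([a,b]))
E
```

```text
(no output)
```

View pics/c1.png

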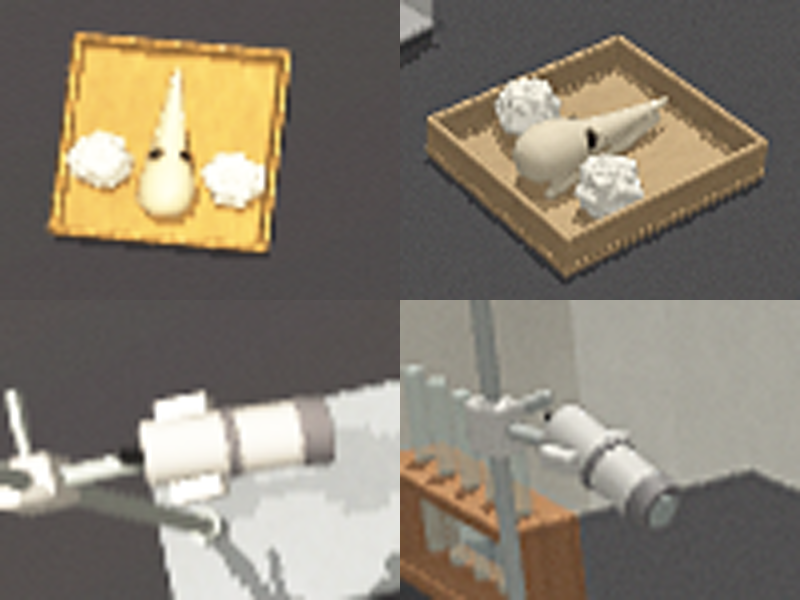

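The crop confirms the choice: a dagger beak (tip near top px (375.4,212.5)) with a wad on each side. The camera's lens ring is at side px (243,162) and top px (166,216).

Run:
```python
from h import *
np.set_printoptions(precision=4,suppress=True)
P=lambda u,v:onz("top",340+u/5,195+v/4,.026)
c=[P(77,33),P(290,48),P(272,252),P(50,235)]
print("corners",c,"ctr",np.mean(c,0)); d=(c[0]+c[1]-c[2]-c[3]);print("yaw",np.degrees(np.arctan2(d[1],d[0])))
for n,a,b in (("A",(360,234.75),(356.75,301.75)),("B",(386.8,240),(377.5,321.75)),("tip",(375.4,212.5),(391.25,299.5))):
    print(n,*tri(("top",*a),("side",*b)), onz("top",*a,.021))
print("back",onz("top",373.4,249.5,.026),"tub",onz("top",297,248,.07))
for z in (.07,): print([onz("top",u,v,z) for u,v in ((272,220),(321,219),(321,279),(273,280))])
# camera axis: planes
o1,a1=ray("top",166.2,216);_,a2=ray("top",129,220.3);o2,b1=ray("side",242.8,161.6);_,b2=ray("side",221.2,143)
n1=np.cross(a1,a2);n2=np.cross(b1,b2);d=np.cross(n1,n2);d/=np.linalg.norm(d)
if d[1]>0:d=-d
s=n1@(o1-o2)/(n1@b1);L=o2+s*b1
print("lens",L,"axis",d,"pitch",np.degrees(np.arcsin(-d[2])),"yaw",np.degrees(np.arctan2(d[1],d[0])), "tri",tri(("top",166.2,216),("side",242.8,161.6)))
print("base",[onz("top",u,v,.01) for u,v in ((194,204),(201,241),(136,257))])
print("lens in wrist",proj("wrist",L),proj("wrist",L-.092*d))
```

```text
corners [array([ 0.6043, -0.034 ,  0.026 ]), array([ 0.5959, -0.162 ,  0.026 ]), array([ 0.4427, -0.1524,  0.026 ]), array([ 0.4524, -0.0202,  0.026 ])] ctr [ 0.5238 -0.0922  0.026 ]
yaw -4.357468441591226
A [ 0.5096 -0.0491  0.0214] [np.float64(0.0007674517892736596), np.float64(0.000767451789273692)] [ 0.5102 -0.0496  0.021 ]
B [ 0.4962 -0.1301  0.0195] [np.float64(0.00026851488562240855), np.float64(0.00026851488562247615)] [ 0.4962 -0.13    0.021 ]
tip [ 0.5784 -0.0949  0.0216] [np.float64(7.265366957618712e-05), np.float64(7.265366957631935e-05)] [ 0.5784 -0.0949  0.021 ]
back [ 0.4666 -0.0897  0.026 ] tub [0.4632 0.1359 0.07  ]
[array([0.5428, 0.2104, 0.07  ]), array([0.549 , 0.0685, 0.07  ]), array([0.3758, 0.0648, 0.07  ]), array([0.3699, 0.2022, 0.07  ])]
lens [0.5287 0.4689 0.2224] axis [ 0.1927 -0.8958 -0.4006] pitch 23.614516581744045 yaw -77.85826189623856 tri (array([0.5286, 0.4684, 0.2226]), [np.float64(0.00016124119614221907), np.float64(0.00016124119614234738)])
base [array([0.5935, 0.4536, 0.01  ]), array([0.4816, 0.4276, 0.01  ]), array([0.4292, 0.6202, 0.01  ])]
lens in wrist [274.374 580.688] [343.3778 600.9565]
```

View pics/wrist0.png

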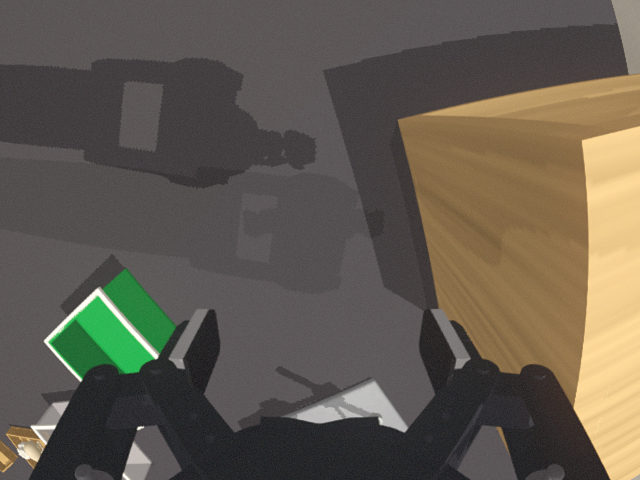

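Measured so far:
- Wads: A (0.510,-0.049), B (0.496,-0.130).
- Skull: yaw about -3°, middle near (0.52,-0.092).
- Tub: (0.46,0.136).
- Lens: (0.529,0.468,0.222), pitch about 24°, yaw about -77°.

The moves only allow spin about a tool axis that points straight down, so I'll check what the command documents before planning the lean.

The command has no tilt, so the lean will have to come from leaning the skull on something and regrasping it; its round braincase allows that. Wads first.

```bash
cat > plan.py <<'E'
# prints shifts (tool axes) per 5-row call; waypoint = x,y,z,az(deg of tool y; mod 180)
import sys,numpy as np
from rig import r
from scipy.spatial.transform import Rotation as Ro
def plan(wps,start=None,dmax=.19,amax=.58):
    if start is None:
        s=r.get_state();p=np.array(s["tool_pos"]);y=Ro.from_rotvec(s["ee_rot"]).as_matrix()[:,1];az=np.arctan2(y[1],y[0])
    else: p,az=np.array(start[:3]),np.radians(start[3])
    for w in wps:
        T=np.array(w[:3]);ta=np.radians(w[3])
        n=max(int(np.ceil(np.linalg.norm(T-p)/dmax)),int(np.ceil(abs((ta-az+np.pi/2)%np.pi-np.pi/2)/amax)),1)
        for k in range(n):
            da=((ta-az+np.pi/2)%np.pi-np.pi/2)/(n-k);d=(T-p)/(n-k)
            Y=np.array([np.cos(az),np.sin(az),0]);Z=np.array([0,0,-1.]);X=np.cross(Y,Z)
            q=np.round([d@X,d@Y,d@Z],4);sp=round(-da,3)
            print(f'x {q[0]:.4f} y {q[1]:.4f} z {q[2]:.4f} spin {sp:.3f}',"->",end=" ")
            p=p+q[0]*X+q[1]*Y+q[2]*Z;az-=sp
            print(np.round(p,3),round(np.degrees(az),1))
if __name__=="__main__":
    plan([tuple(map(float,a.split(","))) for a in sys.argv[1:]])
E
python3 plan.py .510,-.049,.2,-4 .510,-.049,.1,-4
```

```text
x -0.1257 y -0.1375 z 0.0119 spin 0.337 -> [0.268 0.454 0.236] 54.0
x -0.1640 y -0.0882 z 0.0118 spin 0.337 -> [0.348 0.287 0.224] 34.7
x -0.1839 y -0.0290 z 0.0119 spin 0.337 -> [0.429 0.119 0.212] 15.4
x -0.1832 y 0.0336 z 0.0118 spin 0.338 -> [ 0.51  -0.049  0.2  ] -4.0
x -0.0000 y -0.0000 z 0.1000 spin -0.000 -> [ 0.51  -0.049  0.1  ] -4.0
```

```bash
python3 -m crank '[{"x":-0.1257,"y":-0.1375,"z":0.012,"spin":0.337},{"x":-0.1257,"y":-0.1375,"z":0.012,"spin":0.337},{"x":-0.1257,"y":-0.1375,"z":0.012,"spin":0.337},{"x":-0.1257,"y":-0.1375,"z":0.012,"spin":0.337},{"x":-0.1257,"y":-0.1375,"z":0.012,"spin":0.337}]' 0.3 20
python3 -m crank '[{"x":-0.164,"y":-0.088,"z":0.012,"spin":0.337},{"x":-0.164,"y":-0.088,"z":0.012,"spin":0.337},{"x":-0.164,"y":-0.088,"z":0.012,"spin":0.337},{"x":-0.164,"y":-0.088,"z":0.012,"spin":0.337},{"x":-0.164,"y":-0.088,"z":0.012,"spin":0.337}]'
python3 -m crank '[{"x":-0.184,"y":-0.029,"z":0.012,"spin":0.337},{"x":-0.184,"y":-0.029,"z":0.012,"spin":0.337},{"x":-0.184,"y":-0.029,"z":0.012,"spin":0.337},{"x":-0.184,"y":-0.029,"z":0.012,"spin":0.337},{"x":-0.184,"y":-0.029,"z":0.012,"spin":0.337}]'
python3 -m crank '[{"x":-0.183,"y":0.0336,"z":0.012,"spin":0.338},{"x":-0.183,"y":0.0336,"z":0.012,"spin":0.338},{"x":-0.183,"y":0.0336,"z":0.012,"spin":0.338},{"x":-0.183,"y":0.0336,"z":0.012,"spin":0.338},{"x":-0.183,"y":0.0336,"z":0.012,"spin":0.338}]'
python3 - <<'E'
from h import *
c=r.camera_params("wrist");im=r.snapshot("wrist");cv2.imwrite("pics/w1.png",im[:,:,::-1])
np.save("w1.npy",c,allow_pickle=True)
for X in ([.510,-.049,.021],[.496,-.130,.021],[.5784,-.0949,.02]): print(proj("wrist",np.array(X),c))
E
```

```text
clock: 0.57
tool_pos: [0.2686, 0.4513, 0.2352]
ee_rot: [0.975, 2.987, -0.004]
wrist_force: [1.0, 0.7, -0.2]
width: 0.0599
finger_force: 0.0
clock: 0.98
tool_pos: [0.3495, 0.2839, 0.2238]
ee_rot: [1.463, 2.78, -0.002]
wrist_force: [0.5, 0.3, -0.3]
width: 0.0601
finger_force: 0.0
clock: 1.4
tool_pos: [0.4305, 0.1158, 0.2121]
ee_rot: [1.909, 2.494, -0.001]
wrist_force: [-0.6, 0.4, 0.7]
width: 0.0595
finger_force: 0.0
clock: 1.82
tool_pos: [0.5115, -0.0522, 0.2]
ee_rot: [2.301, 2.138, -0.001]
wrist_force: [0.5, 0.4, -0.2]
width: 0.0598
finger_force: 0.0
[316.69100572 213.70210458]
[308.1384614  299.50113879]
[396.53092386 257.81619149]
```

View pics/w1.png

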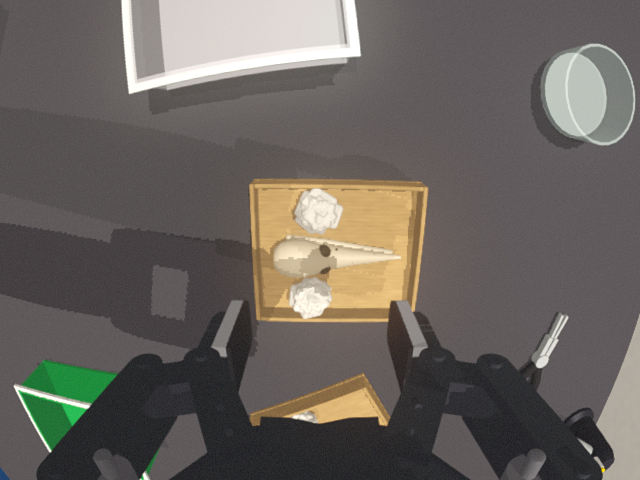

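The wrist picture shows wad A at (318,211), wad B at (311,298), and the skull from (273,258) to its tip at (402,257). A jaw bar is visible on its left. Wads are within 2 mm of prediction.

```bash
python3 - <<'E'
from h import *
c=np.load("w1.npy",allow_pickle=True).item()
for n,u,v in (("A",318,211),("B",311,298)): print(n,onz("wrist",u,v,.023,c))
print("back/tip",onz("wrist",273,258,.026,c),onz("wrist",402,257,.022,c))
print("jaw",[onz("wrist",*p,.01,c) for p in ((290,237),(400,252))])
print("tray",[onz("wrist",*p,.026,c) for p in ((251,182),(426,183),(416,320),(256,321))])
E
python3 plan.py .5095,-.0495,.08,-4 .5095,-.0495,.024,-4
```

```text
A [ 0.51132261 -0.04620368  0.023     ]
B [ 0.49889711 -0.12755445  0.023     ]
back/tip [ 0.46917567 -0.08457557  0.026     ] [ 0.58302166 -0.09368506  0.022     ]
jaw [array([ 0.48423116, -0.07169915,  0.01      ]), array([ 0.58366118, -0.09352048,  0.01      ])]
tray [array([ 0.45815751, -0.01647986,  0.026     ]), array([ 0.60342759, -0.02706189,  0.026     ]), array([ 0.59734715, -0.15870086,  0.026     ]), array([ 0.44497116, -0.14755927,  0.026     ])]
x 0.0039 y -0.0029 z 0.1200 spin -0.005 -> [ 0.51  -0.049  0.08 ] -4.0
x -0.0000 y -0.0000 z 0.0560 spin -0.000 -> [ 0.51  -0.049  0.024] -4.0
```

```bash
python3 -m crank '[{"x":0.004,"y":-0.0012,"z":0.04,"spin":0},{"x":0.004,"y":-0.0012,"z":0.08,"spin":0},{"x":0.004,"y":-0.0012,"z":0.12,"spin":0},{"x":0.004,"y":-0.0012,"z":0.13,"spin":0},{"x":0.004,"y":-0.0012,"z":0.13,"spin":0}]'
python3 -m crank '[{"x":0,"y":0,"z":0.015,"spin":0},{"x":0,"y":0,"z":0.03,"spin":0},{"x":0,"y":0,"z":0.046,"spin":0},{"x":0,"y":0,"z":0.046,"spin":0},{"x":0,"y":0,"z":0.046,"spin":0}]'
python3 -m crank '[{"x":0,"y":0,"z":0,"spin":0},{"x":0,"y":0,"z":0,"spin":0},{"x":0,"y":0,"z":0,"spin":0},{"x":0,"y":0,"z":0,"spin":0},{"x":0,"y":0,"z":0,"spin":0}]' 0.8 20
python3 -m crank '[{"x":0,"y":0,"z":-0.02,"spin":0},{"x":0,"y":0,"z":-0.05,"spin":0},{"x":0,"y":0,"z":-0.09,"spin":0},{"x":0,"y":0,"z":-0.13,"spin":0},{"x":0,"y":0,"z":-0.13,"spin":0}]'
python3 plan.py .485,.16,.16,-4 .485,.16,.115,-4
```

```text
clock: 2.28
tool_pos: [0.5065, -0.0432, 0.067]
ee_rot: [-2.292, -2.138, 0.006]
wrist_force: [-0.1, 0.2, -0.3]
width: 0.0596
finger_force: 0.0
clock: 2.7
tool_pos: [0.5106, -0.0445, 0.0261]
ee_rot: [2.296, 2.141, 0.002]
wrist_force: [0.5, 1.3, 0.6]
width: 0.0598
finger_force: 0.0
clock: 3.12
tool_pos: [0.511, -0.0447, 0.0266]
ee_rot: [2.296, 2.141, 0.003]
wrist_force: [-1.8, -0.5, 5.8]
width: 0.0359
finger_force: 19.5
clock: 3.53
tool_pos: [0.5149, -0.0458, 0.1643]
ee_rot: [2.286, 2.132, 0.013]
wrist_force: [1.3, -0.0, 0.8]
width: 0.0356
finger_force: 20.3
x 0.1016 y -0.0221 z 0.0021 spin 0.000 -> [0.5   0.057 0.162] -4.0
x 0.1016 y -0.0220 z 0.0022 spin 0.000 -> [0.485 0.16  0.16 ] -4.0
x 0.0000 y -0.0000 z 0.0450 spin 0.000 -> [0.485 0.16  0.115] -4.0
```

```bash
python3 -m crank '[{"x":0.04,"y":-0.009,"z":0,"spin":0},{"x":0.08,"y":-0.017,"z":0,"spin":0},{"x":0.12,"y":-0.026,"z":0,"spin":0},{"x":0.16,"y":-0.035,"z":0,"spin":0},{"x":0.2,"y":-0.044,"z":0.01,"spin":0}]'
python3 -m crank '[{"x":0.005,"y":0,"z":0.035,"spin":0},{"x":0.005,"y":0,"z":0.07,"spin":0},{"x":0.005,"y":0,"z":0.085,"spin":0},{"x":0.005,"y":0,"z":0.085,"spin":0},{"x":0.005,"y":0,"z":0.085,"spin":0}]'
python3 -m crank '[{"x":0,"y":0,"z":0,"spin":0},{"x":0,"y":0,"z":0,"spin":0},{"x":0,"y":0,"z":0,"spin":0},{"x":0,"y":0,"z":-0.03,"spin":0},{"x":0,"y":0,"z":-0.07,"spin":0}]' 0.3 20
python3 plan.py .4975,-.1285,.15,-4 .4975,-.1285,.0255,-4
```

```text
clock: 3.95
tool_pos: [0.4809, 0.1598, 0.1474]
ee_rot: [2.295, 2.139, 0.008]
wrist_force: [1.7, -0.1, 1.2]
width: 0.0357
finger_force: 20.3
clock: 4.37
tool_pos: [0.4799, 0.1629, 0.0597]
ee_rot: [-2.297, -2.142, 0.0]
wrist_force: [0.2, 0.0, 0.2]
width: 0.0355
finger_force: 20.3
clock: 4.78
tool_pos: [0.4775, 0.1623, 0.1278]
ee_rot: [-2.295, -2.139, 0.009]
wrist_force: [-0.0, -0.1, 0.1]
width: 0.0596
finger_force: 0.0
x -0.1443 y 0.0202 z -0.0111 spin -0.000 -> [0.487 0.017 0.139] -4.0
x -0.1444 y 0.0203 z -0.0111 spin -0.001 -> [ 0.498 -0.129  0.15 ] -4.0
x 0.0000 y -0.0000 z 0.1245 spin 0.000 -> [ 0.498 -0.129  0.025] -4.0
```

```bash
python3 -m crank '[{"x":-0.035,"y":0.005,"z":-0.005,"spin":0},{"x":-0.07,"y":0.009,"z":-0.01,"spin":0},{"x":-0.11,"y":0.015,"z":-0.01,"spin":0},{"x":-0.145,"y":0.019,"z":-0.01,"spin":0},{"x":-0.182,"y":0.025,"z":-0.01,"spin":0}]'
python3 -m crank '[{"x":-0.035,"y":0.004,"z":0,"spin":0},{"x":-0.07,"y":0.009,"z":0,"spin":0},{"x":-0.109,"y":0.014,"z":0.01,"spin":0},{"x":-0.109,"y":0.014,"z":0.03,"spin":0},{"x":-0.109,"y":0.014,"z":0.05,"spin":0}]'
python3 plan.py .4975,-.1285,.0255,-4.3
```

```text
clock: 5.2
tool_pos: [0.4925, -0.0223, 0.141]
ee_rot: [2.296, 2.141, 0.002]
wrist_force: [1.1, 0.5, 0.3]
width: 0.0596
finger_force: 0.0
clock: 5.62
tool_pos: [0.5, -0.1335, 0.0911]
ee_rot: [2.299, 2.134, 0.003]
wrist_force: [-0.8, 0.9, -0.4]
width: 0.0597
finger_force: 0.0
x 0.0048 y -0.0029 z 0.0656 spin 0.001 -> [ 0.497 -0.128  0.026] -4.3
```

```bash
python3 -m crank '[{"x":0.0045,"y":-0.0025,"z":0.01,"spin":0},{"x":0.0045,"y":-0.0025,"z":0.03,"spin":0},{"x":0.0045,"y":-0.0025,"z":0.05,"spin":0},{"x":0.0045,"y":-0.0025,"z":0.065,"spin":0},{"x":0.0045,"y":-0.0025,"z":0.065,"spin":0}]'
python3 -m crank '[{"x":0,"y":0,"z":0,"spin":0},{"x":0,"y":0,"z":0,"spin":0},{"x":0,"y":0,"z":0,"spin":0},{"x":0,"y":0,"z":0,"spin":0},{"x":0,"y":0,"z":0,"spin":0}]' 0.8 20
python3 -m crank '[{"x":0,"y":0,"z":-0.02,"spin":0},{"x":0,"y":0,"z":-0.05,"spin":0},{"x":0,"y":0,"z":-0.09,"spin":0},{"x":0,"y":0,"z":-0.125,"spin":0},{"x":0,"y":0,"z":-0.125,"spin":0}]'
python3 plan.py .45,.125,.15,-4
```

```text
clock: 6.03
tool_pos: [0.4945, -0.1241, 0.0223]
ee_rot: [-2.294, -2.14, 0.002]
wrist_force: [0.2, 0.2, -0.2]
width: 0.0591
finger_force: 0.0
clock: 6.45
tool_pos: [0.4974, -0.1259, 0.0259]
ee_rot: [2.296, 2.141, 0.002]
wrist_force: [-0.5, 0.8, 7.0]
width: 0.0354
finger_force: 20.4
clock: 6.87
tool_pos: [0.5007, -0.1277, 0.1577]
ee_rot: [2.287, 2.133, 0.008]
wrist_force: [0.6, -0.5, 1.3]
width: 0.0353
finger_force: 20.3
x 0.1243 y -0.0341 z 0.0038 spin 0.000 -> [ 0.475 -0.001  0.154] -4.0
x 0.1242 y -0.0341 z 0.0039 spin 0.000 -> [0.45  0.125 0.15 ] -4.0
```

```bash
python3 -m crank '[{"x":0.04,"y":-0.012,"z":0,"spin":0},{"x":0.08,"y":-0.025,"z":0,"spin":0},{"x":0.12,"y":-0.037,"z":0,"spin":0},{"x":0.16,"y":-0.05,"z":0,"spin":0},{"x":0.2,"y":-0.062,"z":0,"spin":0}]'
python3 -m crank '[{"x":0.035,"y":-0.002,"z":0.01,"spin":0},{"x":0.048,"y":-0.002,"z":0.04,"spin":0},{"x":0.048,"y":-0.002,"z":0.07,"spin":0},{"x":0.048,"y":-0.002,"z":0.09,"spin":0},{"x":0.048,"y":-0.002,"z":0.09,"spin":0}]'
python3 -m crank '[{"x":0,"y":0,"z":0,"spin":0},{"x":0,"y":0,"z":0,"spin":0},{"x":0,"y":0,"z":0,"spin":0},{"x":0,"y":0,"z":-0.03,"spin":0},{"x":0,"y":0,"z":-0.07,"spin":0}]' 0.3 20
python3 plan.py .50,-.03,.15,-4
```

```text
clock: 7.28
tool_pos: [0.4479, 0.0788, 0.1496]
ee_rot: [2.298, 2.141, 0.001]
wrist_force: [1.0, 0.6, -0.1]
width: 0.0354
finger_force: 20.3
clock: 7.7
tool_pos: [0.4464, 0.1255, 0.0554]
ee_rot: [-2.293, -2.14, 0.01]
wrist_force: [-0.4, -0.6, -0.7]
width: 0.0353
finger_force: 20.3
clock: 8.12
tool_pos: [0.448, 0.1249, 0.1285]
ee_rot: [-2.296, -2.139, 0.007]
wrist_force: [1.5, 0.6, -0.1]
width: 0.0598
finger_force: 0.0
x -0.1508 y 0.0628 z -0.0215 spin -0.001 -> [ 0.5  -0.03  0.15] -4.0
```

```bash
python3 -m crank '[{"x":-0.037,"y":0.015,"z":-0.01,"spin":0},{"x":-0.075,"y":0.03,"z":-0.01,"spin":0},{"x":-0.11,"y":0.045,"z":-0.01,"spin":0},{"x":-0.145,"y":0.052,"z":-0.01,"spin":0},{"x":-0.165,"y":0.052,"z":0,"spin":0}]'
python3 -m crank '[{"x":0,"y":0,"z":0,"spin":0},{"x":0,"y":0,"z":0,"spin":0},{"x":0,"y":0,"z":0,"spin":0},{"x":0,"y":0,"z":0,"spin":0},{"x":0,"y":0,"z":0,"spin":0}]'
python3 - <<'E'
from h import *
c=r.camera_params("wrist");w=r.snapshot("wrist")[:,:,::-1];np.save("w2.npy",c,allow_pickle=True)
cv2.imwrite("pics/w2.png",w);s=r.snapshot("side")[:,:,::-1];cv2.imwrite("pics/s2.png",s)
print(-np.array(c["R"]).T@c["t"])
u,v=proj("wrist",np.array([.525,-.09,.02]),c).astype(int);print(u,v)
u=np.clip(u,110,530);v=np.clip(v,100,380)
a=crop(w,u-110,v-80,u+110,v+80,800,580)
cv2.imwrite("pics/c2.png",a);cv2.imwrite("pics/c3.png",np.hstack([crop(s,325,275,425,350,400,300),crop(s,240,230,340,305,400,300)]))
E
```

```text
clock: 8.53
tool_pos: [0.494, -0.0473, 0.1338]
ee_rot: [2.294, 2.133, 0.007]
wrist_force: [0.5, -0.6, 0.2]
width: 0.0596
finger_force: 0.0
clock: 8.95
tool_pos: [0.4907, -0.0421, 0.13]
ee_rot: [2.295, 2.143, 0.001]
wrist_force: [-0.3, -0.6, 0.6]
width: 0.0598
finger_force: 0.0
[0.49658893 0.04198542 0.25542657]
370 303
```

View pics/c2.png

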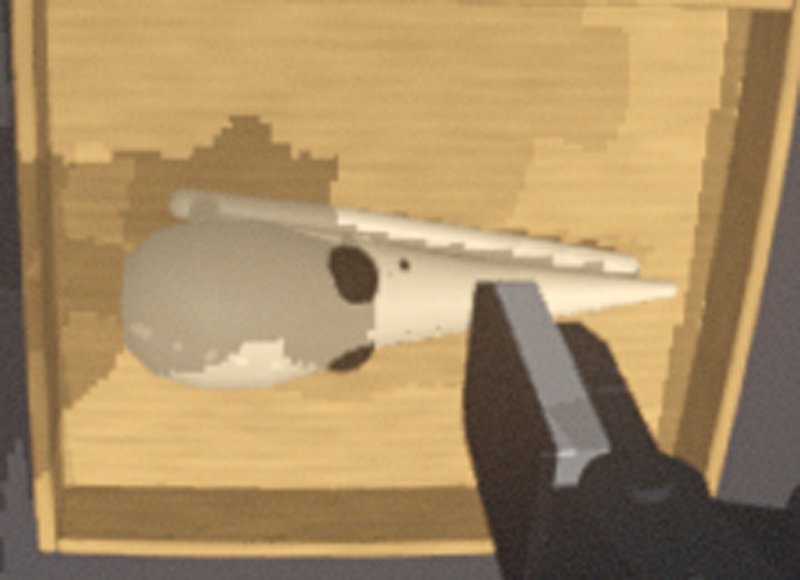

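View pics/c3.png

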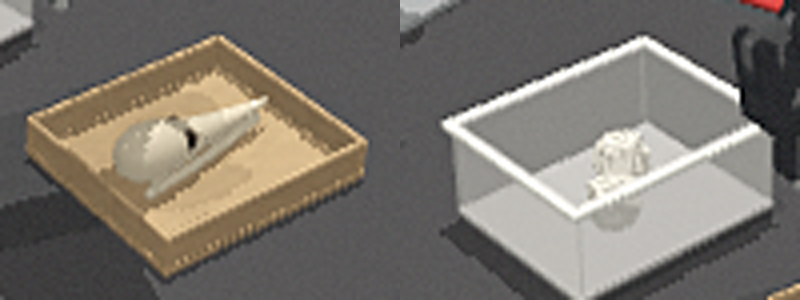

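Both wads are in the tub: the side view shows them together at crop (610,165). The skull stands on a V of two jaw bars, about ±14 mm at the back, with its back at crop (122,300) and beak tip at (675,290).

To lean it:
1. Grip the braincase high up, so the jaw sticks out below the fingertips.
2. Lift slightly and push the right jaw bar against the tray's inner wall, so the round braincase rolls between the pads.

```bash
python3 - <<'E'
from h import *
c=np.load("w2.npy",allow_pickle=True).item()
f=lambda u,v,z:onz("wrist",260+u/3.636,223+v/3.625,z,c)
B,T=f(122,300,.026),f(675,290,.024);print(B,T,(B+T)/2,np.degrees(np.arctan2(*(T-B)[1::-1])))
print("jaw L",f(175,205,.007),f(640,265,.007),"tray wall -y inner top",f(45,545,.026),f(490,550,.026))
print(np.round(r.get_state()["joint_pos"],2))
E
python3 plan.py .49,-.091,.11,86.5
```

```text
[ 0.47019165 -0.08430571  0.026     ] [ 0.58117464 -0.09271472  0.024     ] [ 0.52568315 -0.08851021  0.025     ] -4.332936064764394
jaw L [ 0.48086395 -0.07339037  0.007     ] [ 0.57878255 -0.09549992  0.007     ] tray wall -y inner top [ 0.44721195 -0.1450795   0.026     ] [ 0.54406084 -0.15433251  0.026     ]
[-0.32  0.02  2.04  0.    1.08 -0.25]
x -0.0162 y 0.0009 z 0.0066 spin 0.521 -> [ 0.49  -0.058  0.123] -33.8
x -0.0136 y 0.0089 z 0.0066 spin 0.521 -> [ 0.49  -0.075  0.117] -63.6
x -0.0074 y 0.0145 z 0.0066 spin 0.521 -> [ 0.49  -0.091  0.11 ] -93.5
```

```bash
python3 -m crank '[{"x":-0.016,"y":0,"z":0,"spin":0.1},{"x":-0.016,"y":0,"z":0,"spin":0.2},{"x":-0.016,"y":0,"z":0,"spin":0.3},{"x":-0.016,"y":0,"z":0,"spin":0.4},{"x":-0.016,"y":0,"z":0,"spin":0.52}]'
python3 -m crank '[{"x":-0.013,"y":0.009,"z":0,"spin":0.1},{"x":-0.013,"y":0.009,"z":0,"spin":0.2},{"x":-0.013,"y":0.009,"z":0,"spin":0.3},{"x":-0.013,"y":0.009,"z":0,"spin":0.4},{"x":-0.013,"y":0.009,"z":0,"spin":0.52}]'
python3 -m crank '[{"x":-0.005,"y":0.014,"z":0.01,"spin":0.1},{"x":-0.005,"y":0.014,"z":0.01,"spin":0.2},{"x":-0.005,"y":0.014,"z":0.02,"spin":0.3},{"x":-0.005,"y":0.014,"z":0.03,"spin":0.4},{"x":-0.005,"y":0.014,"z":0.03,"spin":0.53}]'
python3 -m crank '[{"x":0,"y":0,"z":0,"spin":0},{"x":0,"y":0,"z":0,"spin":0},{"x":0,"y":0,"z":0,"spin":0},{"x":0,"y":0,"z":0,"spin":0},{"x":0,"y":0,"z":0,"spin":0}]'
python3 plan.py .494,-.087,.07,-94 .494,-.087,.034,-94
```

```text
clock: 9.47
tool_pos: [0.4893, -0.0585, 0.1295]
ee_rot: [2.775, 1.473, 0.0]
wrist_force: [-0.5, -0.2, -0.1]
width: 0.0597
finger_force: 0.0
clock: 9.88
tool_pos: [0.4896, -0.0743, 0.1295]
ee_rot: [3.06, 0.711, 0.0]
wrist_force: [0.5, -0.1, -0.1]
width: 0.0599
finger_force: 0.0
clock: 10.3
tool_pos: [0.4901, -0.0886, 0.0976]
ee_rot: [-3.138, 0.108, 0.005]
wrist_force: [-0.9, 0.6, 0.2]
width: 0.06
finger_force: 0.0
clock: 10.72
tool_pos: [0.4915, -0.0895, 0.0998]
ee_rot: [3.14, -0.099, 0.001]
wrist_force: [-0.1, 0.1, -0.2]
width: 0.0604
finger_force: 0.0
x 0.0023 y -0.0026 z 0.0298 spin 0.007 -> [ 0.494 -0.087  0.07 ] -94.0
x 0.0000 y -0.0000 z 0.0360 spin -0.000 -> [ 0.494 -0.087  0.034] -94.0
```

```bash
python3 -m crank '[{"x":0.0023,"y":-0.0025,"z":0.02,"spin":0.007},{"x":0.0023,"y":-0.0025,"z":0.04,"spin":0.007},{"x":0.0023,"y":-0.0025,"z":0.056,"spin":0.007},{"x":0.0023,"y":-0.0025,"z":0.066,"spin":0.007},{"x":0.0023,"y":-0.0025,"z":0.066,"spin":0.007}]'
python3 -m crank '[{"x":0,"y":0,"z":0,"spin":0},{"x":0,"y":0,"z":0,"spin":0},{"x":0,"y":0,"z":0,"spin":0},{"x":0,"y":0,"z":0,"spin":0},{"x":0,"y":0,"z":0,"spin":0}]' 0.8 25
python3 -m crank '[{"x":0,"y":0,"z":-0.004,"spin":0},{"x":0,"y":0,"z":-0.01,"spin":0},{"x":0,"y":0,"z":-0.016,"spin":0},{"x":0,"y":0,"z":-0.02,"spin":0},{"x":0,"y":0,"z":-0.02,"spin":0}]'
python3 - <<'E'
from h import *
c=r.camera_params("wrist");w=r.snapshot("wrist")[:,:,::-1];np.save("w3.npy",c,allow_pickle=True);cv2.imwrite("pics/w3.png",w)
s=r.snapshot("side")[:,:,::-1]
cv2.imwrite("pics/c4.png",np.hstack([crop(w,200,80,440,400,450,600),crop(s,330,240,430,374,350,600)]))
E
```

```text
clock: 11.13
tool_pos: [0.4922, -0.0865, 0.0314]
ee_rot: [-3.138, 0.111, 0.006]
wrist_force: [-0.4, -0.7, -0.5]
width: 0.0598
finger_force: 0.0
clock: 11.55
tool_pos: [0.4946, -0.0876, 0.0346]
ee_rot: [3.139, -0.112, 0.003]
wrist_force: [-0.6, 0.7, 5.1]
width: 0.0328
finger_force: 25.1
clock: 11.97
tool_pos: [0.4945, -0.0874, 0.0547]
ee_rot: [3.139, -0.112, 0.003]
wrist_force: [-0.1, -0.4, 0.3]
width: 0.0324
finger_force: 25.0
```

View pics/c4.png

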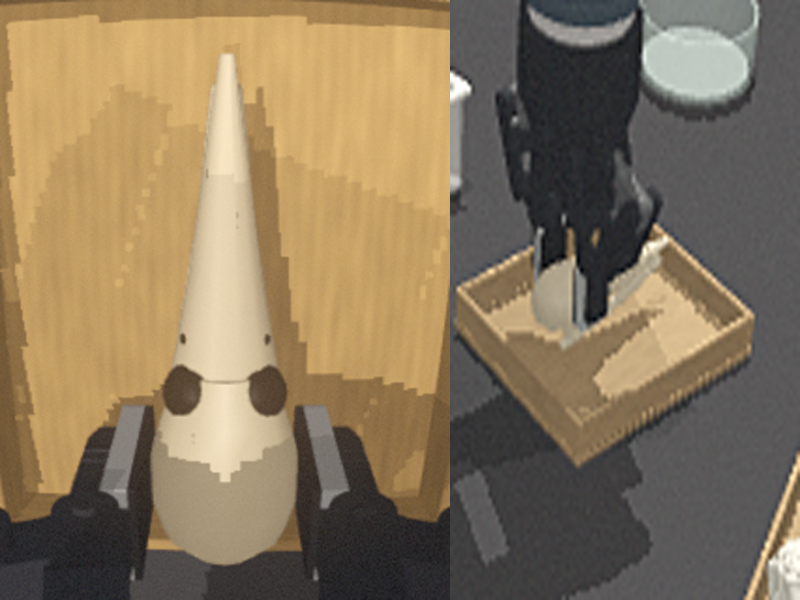

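The view from behind shows the skull upright in the grip, eyes level at crop (182,390) and (268,390), and the beak tip at (227,55). Now move it to the -y wall, turned so the right jaw bar is flush, and feel for contact.

```bash
python3 -m crank '[{"x":0,"y":0.01,"z":0,"spin":0.05},{"x":0,"y":0.02,"z":0.003,"spin":0.1},{"x":0,"y":0.03,"z":0.003,"spin":0.13},{"x":0,"y":0.038,"z":0.003,"spin":0.13},{"x":0,"y":0.04,"z":0.003,"spin":0.13}]' - 20
python3 -m crank '[{"x":0,"y":0.001,"z":0,"spin":0},{"x":0,"y":0.002,"z":0,"spin":0},{"x":0,"y":0.003,"z":0,"spin":0},{"x":0,"y":0.004,"z":0,"spin":0},{"x":0,"y":0.004,"z":0,"spin":0}]'
python3 -m crank '[{"x":0,"y":0.001,"z":0,"spin":0},{"x":0,"y":0.002,"z":0,"spin":0},{"x":0,"y":0.003,"z":0,"spin":0},{"x":0,"y":0.004,"z":0,"spin":0},{"x":0,"y":0.004,"z":0,"spin":0}]'
python3 -m crank '[{"x":0,"y":0.001,"z":0,"spin":0},{"x":0,"y":0.002,"z":0,"spin":0},{"x":0,"y":0.003,"z":0,"spin":0},{"x":0,"y":0.004,"z":0,"spin":0},{"x":0,"y":0.004,"z":0,"spin":0}]'
```

```text
clock: 12.48
tool_pos: [0.4909, -0.1282, 0.0504]
ee_rot: [3.125, -0.316, 0.0]
wrist_force: [0.1, -0.2, -0.5]
width: 0.0321
finger_force: 25.0
clock: 12.9
tool_pos: [0.4901, -0.1309, 0.0505]
ee_rot: [3.126, -0.315, 0.0]
wrist_force: [-0.0, 0.8, -0.4]
width: 0.0322
finger_force: 25.0
clock: 13.32
tool_pos: [0.4893, -0.1345, 0.0504]
ee_rot: [-3.125, 0.316, -0.0]
wrist_force: [0.9, 2.9, -0.1]
width: 0.0325
finger_force: 25.1
clock: 13.73
tool_pos: [0.489, -0.1352, 0.0505]
ee_rot: [-3.117, 0.318, -0.001]
wrist_force: [4.6, 18.6, 3.8]
width: 0.0322
finger_force: 25.9
```

```bash
python3 -m crank '[{"x":0,"y":0,"z":0,"spin":0},{"x":0,"y":0,"z":0,"spin":0},{"x":0,"y":0.001,"z":0,"spin":0},{"x":0,"y":0.002,"z":0,"spin":0},{"x":0,"y":0.002,"z":0,"spin":0}]' 0.8 20
python3 -m crank '[{"x":0,"y":0.001,"z":0,"spin":0},{"x":0,"y":0.002,"z":0,"spin":0},{"x":0,"y":0.003,"z":0,"spin":0},{"x":0,"y":0.003,"z":0,"spin":0},{"x":0,"y":0.003,"z":0,"spin":0}]'
python3 - <<'E'
from h import *
w=r.snapshot("wrist")[:,:,::-1];cv2.imwrite("pics/w4.png",w)
g=cv2.imread("pics/w3.png")
def eyes(im):
    m=((im.max(2)<75)).astype(np.uint8);m[:, :270]=0;m[:,370:]=0;m[:250]=0;m[320:]=0
    n,l,st,ce=cv2.connectedComponentsWithStats(m)
    return [(st[i,4],ce[i].round(1)) for i in range(1,n) if st[i,4]>30]
print(eyes(g),eyes(w))
E
```

```text
clock: 14.15
tool_pos: [0.4888, -0.1356, 0.0507]
ee_rot: [-3.114, 0.319, 0.0]
wrist_force: [5.3, 25.4, 7.9]
width: 0.0327
finger_force: 26.7
clock: 14.57
tool_pos: [0.4885, -0.1364, 0.0514]
ee_rot: [-3.109, 0.32, 0.001]
wrist_force: [6.0, 35.6, 17.4]
width: 0.0322
finger_force: 28.2
[(np.int32(137), array([277.8, 310. ])), (np.int32(128), array([360.5, 310. ]))] [(np.int32(251), array([361.7, 302.2])), (np.int32(80), array([277. , 312.4]))]
```

Run:
```python
from h import *
g=cv2.imread("pics/w3.png");w=cv2.imread("pics/w4.png");cv2.imwrite("pics/c5.png",np.hstack([crop(w,200,80,440,420,420,595),crop(g,230,200,410,420,380,595)]))
```

```text
(no output)
```

View pics/c5.png

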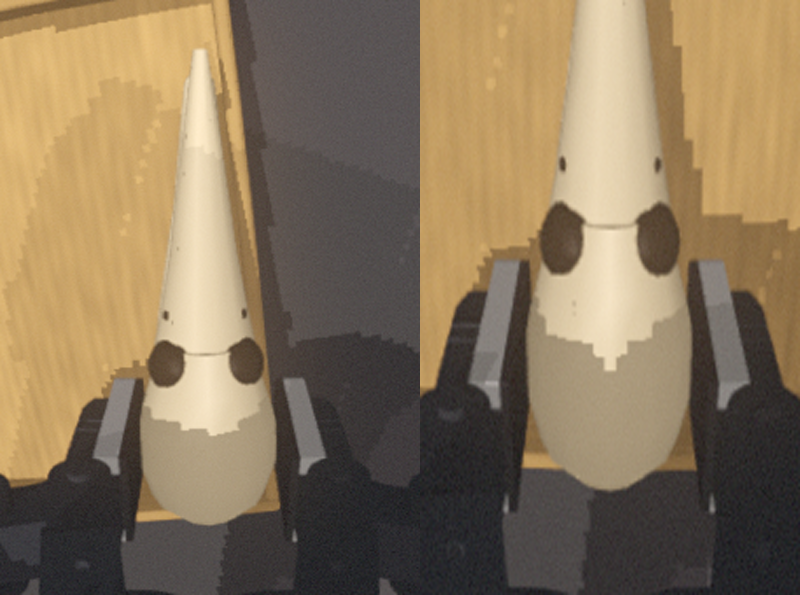

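The skull hasn't rolled: the wall is on the right, the eyes are still level, and the pads hold too firmly. I'll back off and see whether commanding a closure near the skull's width gives a lighter grip.

```bash
python3 -m crank '[{"x":0,"y":-0.004,"z":0,"spin":0},{"x":0,"y":-0.008,"z":0,"spin":0},{"x":0,"y":-0.008,"z":0.004,"spin":0},{"x":0,"y":-0.008,"z":0.008,"spin":0},{"x":0,"y":-0.008,"z":0.008,"spin":0}]' 0.66 20
python3 -m crank '[{"x":0,"y":0,"z":0,"spin":0},{"x":0,"y":0,"z":0,"spin":0},{"x":0,"y":0,"z":0,"spin":0},{"x":0,"y":0,"z":0,"spin":0},{"x":0,"y":0,"z":0,"spin":0}]' 0.63 20
python3 -m crank '[{"x":0,"y":0,"z":0,"spin":0},{"x":0,"y":0,"z":0,"spin":0},{"x":0,"y":0,"z":0,"spin":0},{"x":0,"y":0,"z":0,"spin":0},{"x":0,"y":0,"z":0,"spin":0}]' 0.62 20
```

```text
clock: 15.03
tool_pos: [0.4898, -0.1349, 0.0427]
ee_rot: [-3.122, 0.318, -0.001]
wrist_force: [2.1, 11.3, 7.4]
width: 0.0324
finger_force: 25.6
clock: 15.45
tool_pos: [0.4897, -0.1349, 0.0427]
ee_rot: [-3.122, 0.318, -0.001]
wrist_force: [2.2, 10.6, 6.2]
width: 0.0325
finger_force: 25.6
clock: 15.87
tool_pos: [0.4897, -0.1349, 0.0427]
ee_rot: [-3.122, 0.318, -0.002]
wrist_force: [2.3, 10.5, 5.3]
width: 0.0326
finger_force: 19.2
```

Closure near the width does lighten the grip. I'll raise it again so only the jaw bar meets the wall, ease the grip further, and push.

```bash
python3 -m crank '[{"x":0,"y":-0.004,"z":-0.003,"spin":0},{"x":0,"y":-0.004,"z":-0.007,"spin":0},{"x":0,"y":-0.004,"z":-0.007,"spin":0},{"x":0,"y":-0.004,"z":-0.007,"spin":0},{"x":0,"y":-0.004,"z":-0.007,"spin":0}]' 0.617 20
python3 -m crank '[{"x":0,"y":0,"z":0,"spin":0},{"x":0,"y":0,"z":0,"spin":0},{"x":0,"y":0,"z":0,"spin":0},{"x":0,"y":0,"z":0,"spin":0},{"x":0,"y":0,"z":0,"spin":0}]' 0.613 20
python3 -m crank '[{"x":0,"y":0.002,"z":0,"spin":0},{"x":0,"y":0.003,"z":0,"spin":0},{"x":0,"y":0.004,"z":0,"spin":0},{"x":0,"y":0.005,"z":0,"spin":0},{"x":0,"y":0.006,"z":0,"spin":0}]' 0.611 20
python3 - <<'E'
from h import *
for i,g in ((0,cv2.imread("pics/w3.png")),(1,r.snapshot("wrist")[:,:,::-1])):
    if i: cv2.imwrite("pics/w5.png",g)
    m=((g.max(2)<75)).astype(np.uint8);m[:,:265]=0;m[:,375:]=0;m[:250]=0;m[330:]=0
    n,l,st,ce=cv2.connectedComponentsWithStats(m)
    print([(st[j,4],st[j,:4].tolist(),ce[j].round(1).tolist()) for j in range(1,n) if st[j,4]>30])
E
```

```text
clock: 16.28
tool_pos: [0.4897, -0.1324, 0.0493]
ee_rot: [3.125, -0.316, -0.0]
wrist_force: [-0.5, 0.3, -1.1]
width: 0.0325
finger_force: 13.7
clock: 16.7
tool_pos: [0.4898, -0.132, 0.0494]
ee_rot: [3.126, -0.316, -0.0]
wrist_force: [-0.2, 0.1, -1.0]
width: 0.0333
finger_force: 8.0
clock: 17.12
tool_pos: [0.4891, -0.1358, 0.0499]
ee_rot: [-3.12, 0.318, -0.0]
wrist_force: [2.7, 14.4, 8.9]
width: 0.0334
finger_force: 8.1
[(np.int32(221), [271, 297, 11, 33], [276.8, 315.6]), (np.int32(214), [357, 297, 12, 33], [361.4, 315.9])]
[(np.int32(158), [361, 276, 14, 20], [369.4, 286.7]), (np.int32(292), [356, 295, 14, 35], [361.7, 314.4]), (np.int32(203), [269, 298, 12, 32], [275.5, 316.7])]
```

```bash
cat > eyes.py <<'E'
from h import *
import sys
def eyes(g):
    sk=(g[:,:,2].astype(int)>0)&(g.max(2)<105);m=sk.astype(np.uint8);m[:,:282]=0;m[:,358:]=0;m[:262]=0;m[303:]=0
    n,l,st,ce=cv2.connectedComponentsWithStats(m)
    return [(int(st[j,4]),st[j,:4].tolist(),ce[j].round(1).tolist()) for j in range(1,n) if st[j,4]>15]
if __name__=="__main__":
    g=r.snapshot("wrist")[:,:,::-1];cv2.imwrite("pics/%s.png"%sys.argv[1],g);print(eyes(cv2.imread("pics/w3.png")));print(eyes(g))
E
python3 -m crank '[{"x":0,"y":0.001,"z":0,"spin":0},{"x":0,"y":0.002,"z":0,"spin":0},{"x":0,"y":0.003,"z":0,"spin":0},{"x":0,"y":0.004,"z":0,"spin":0},{"x":0,"y":0.005,"z":0,"spin":0}]' 0.61 20
python3 eyes.py w6
```

```text
clock: 17.58
tool_pos: [0.4889, -0.1375, 0.0511]
ee_rot: [-3.113, 0.32, -0.0]
wrist_force: [2.6, 31.5, 21.8]
width: 0.0333
finger_force: 15.6
[(374, [287, 275, 20, 26], [296.1, 288.0]), (386, [333, 275, 20, 26], [342.9, 288.0])]
[(684, [331, 262, 27, 41], [346.7, 282.5]), (365, [285, 274, 20, 26], [294.3, 286.4])]
```

```bash
python3 -m crank '[{"x":0,"y":-0.005,"z":0,"spin":0},{"x":0,"y":-0.011,"z":0,"spin":0},{"x":0,"y":-0.011,"z":0.004,"spin":0},{"x":0,"y":-0.011,"z":0.004,"spin":0},{"x":0,"y":-0.011,"z":0.004,"spin":0}]' 0.61 20
python3 -m crank '[{"x":0,"y":0.002,"z":0,"spin":0},{"x":0,"y":0.004,"z":0,"spin":0},{"x":0,"y":0.005,"z":0,"spin":0},{"x":0,"y":0.006,"z":0,"spin":0},{"x":0,"y":0.006,"z":0,"spin":0}]' 0.607 20
python3 -m crank '[{"x":0,"y":0.001,"z":-0.001,"spin":0},{"x":0,"y":0.002,"z":-0.002,"spin":0},{"x":0,"y":0.003,"z":-0.003,"spin":0},{"x":0,"y":0.004,"z":-0.004,"spin":0},{"x":0,"y":0.004,"z":-0.004,"spin":0}]' 0.607 20
python3 eyes.py w7
```

```text
clock: 18.05
tool_pos: [0.4895, -0.1321, 0.0449]
ee_rot: [-3.126, 0.316, 0.002]
wrist_force: [-0.8, 0.6, 0.5]
width: 0.0334
finger_force: 3.1
clock: 18.47
tool_pos: [0.4881, -0.1353, 0.0451]
ee_rot: [-3.119, 0.319, 0.003]
wrist_force: [1.7, 13.7, 4.9]
width: 0.0336
finger_force: 7.0
clock: 18.88
tool_pos: [0.4877, -0.1373, 0.0494]
ee_rot: [-3.114, 0.32, 0.003]
wrist_force: [3.0, 22.7, 8.0]
width: 0.0337
finger_force: 11.7
[(374, [287, 275, 20, 26], [296.1, 288.0]), (386, [333, 275, 20, 26], [342.9, 288.0])]
[(269, [328, 262, 18, 23], [337.3, 272.9]), (313, [348, 262, 10, 41], [353.6, 280.1]), (375, [285, 268, 21, 24], [294.0, 279.0])]
```

The wall push yaws the skull instead of rolling it, because contact is ahead of the pads.

New plan: stand the skull back on the tray floor mid-tray, regrip it low, and open to just clear. Then wipe the left pad up and sideways so the skull tips about its right jaw bar, and clamp it there.

```bash
python3 -m crank '[{"x":0,"y":-0.01,"z":0,"spin":0},{"x":0,"y":-0.02,"z":0,"spin":-0.03},{"x":0,"y":-0.032,"z":0,"spin":-0.08},{"x":0,"y":-0.045,"z":0,"spin":-0.13},{"x":0,"y":-0.05,"z":0,"spin":-0.13}]' 0.63 20
python3 -m crank '[{"x":0,"y":0,"z":0.004,"spin":0},{"x":0,"y":0,"z":0.008,"spin":0},{"x":0,"y":0,"z":0.011,"spin":0},{"x":0,"y":0,"z":0.013,"spin":0},{"x":0,"y":0,"z":0.013,"spin":0}]'
python3 eyes.py w8
```

```text
clock: 19.35
tool_pos: [0.4979, -0.0919, 0.0493]
ee_rot: [3.14, -0.108, -0.0]
wrist_force: [-0.0, -0.4, -1.0]
width: 0.0327
finger_force: 19.9
clock: 19.77
tool_pos: [0.499, -0.0932, 0.0384]
ee_rot: [-3.139, 0.113, -0.001]
wrist_force: [-4.2, 5.9, 18.6]
width: 0.0325
finger_force: 21.0
[(374, [287, 275, 20, 26], [296.1, 288.0]), (386, [333, 275, 20, 26], [342.9, 288.0])]
[(351, [331, 270, 19, 26], [340.4, 282.5]), (421, [285, 275, 21, 25], [295.3, 287.4])]
```

```bash
python3 -m crank '[{"x":0,"y":0,"z":-0.001,"spin":0},{"x":0,"y":0,"z":-0.001,"spin":0},{"x":0,"y":0,"z":0,"spin":0},{"x":0,"y":0,"z":0.005,"spin":0},{"x":-0.003,"y":0,"z":0.0085,"spin":0}]' 0.5 20
python3 -m crank '[{"x":0,"y":0,"z":0,"spin":0},{"x":0,"y":0,"z":0,"spin":0},{"x":0,"y":0,"z":0,"spin":0},{"x":0,"y":0,"z":0,"spin":0},{"x":0,"y":0,"z":0,"spin":0}]' 0.62 20
python3 eyes.py w9
python3 -m crank '[{"x":0,"y":0,"z":0,"spin":0},{"x":0,"y":0,"z":0,"spin":0},{"x":0,"y":0,"z":0,"spin":0},{"x":0,"y":0,"z":0,"spin":0},{"x":0,"y":0,"z":0,"spin":0}]' 0.57 20
python3 eyes.py w10
```

```text
clock: 20.23
tool_pos: [0.4949, -0.0928, 0.0272]
ee_rot: [3.14, -0.113, -0.0]
wrist_force: [-0.7, 0.7, -0.5]
width: 0.0427
finger_force: 0.0
clock: 20.65
tool_pos: [0.495, -0.0926, 0.028]
ee_rot: [3.139, -0.112, 0.0]
wrist_force: [-0.3, 0.4, -0.7]
width: 0.0332
finger_force: 17.9
[(374, [287, 275, 20, 26], [296.1, 288.0]), (386, [333, 275, 20, 26], [342.9, 288.0])]
[(502, [327, 269, 23, 28], [338.6, 283.1]), (414, [282, 273, 18, 28], [289.8, 286.7])]
clock: 21.12
tool_pos: [0.495, -0.0926, 0.028]
ee_rot: [3.14, -0.112, 0.0]
wrist_force: [0.4, -0.0, 0.7]
width: 0.0367
finger_force: 0.0
[(374, [287, 275, 20, 26], [296.1, 288.0]), (386, [333, 275, 20, 26], [342.9, 288.0])]
[(496, [326, 268, 24, 28], [337.9, 282.1]), (406, [282, 272, 18, 28], [289.8, 285.9])]
```

```bash
python3 -m crank '[{"x":0,"y":0.002,"z":0,"spin":0},{"x":0,"y":0.0025,"z":0,"spin":0},{"x":0,"y":0.004,"z":-0.002,"spin":0},{"x":0,"y":0.0055,"z":-0.004,"spin":0},{"x":0,"y":0.0055,"z":-0.004,"spin":0}]'
python3 eyes.py w11
python3 -m crank '[{"x":0,"y":0.0015,"z":-0.002,"spin":0},{"x":0,"y":0.003,"z":-0.004,"spin":0},{"x":0,"y":0.003,"z":-0.004,"spin":0},{"x":0,"y":0.003,"z":-0.004,"spin":0},{"x":0,"y":0.003,"z":-0.004,"spin":0}]'
python3 eyes.py w12
```

```text
clock: 21.58
tool_pos: [0.4949, -0.0985, 0.0325]
ee_rot: [3.139, -0.112, 0.001]
wrist_force: [-0.4, 0.2, 0.8]
width: 0.0366
finger_force: 0.1
[(374, [287, 275, 20, 26], [296.1, 288.0]), (386, [333, 275, 20, 26], [342.9, 288.0])]
[(418, [323, 262, 21, 27], [333.6, 274.9]), (353, [282, 269, 16, 27], [288.4, 282.3])]
clock: 22.05
tool_pos: [0.4943, -0.101, 0.036]
ee_rot: [-3.14, 0.112, -0.0]
wrist_force: [0.7, 0.7, -0.1]
width: 0.0369
finger_force: 0.1
[(374, [287, 275, 20, 26], [296.1, 288.0]), (386, [333, 275, 20, 26], [342.9, 288.0])]
[(300, [323, 262, 20, 19], [333.5, 270.2]), (387, [282, 266, 17, 27], [289.3, 278.4])]
```

```bash
cat > eyes.py <<'E'
from h import *
import sys
def eyes(g):
    m=(g.max(2)<105).astype(np.uint8);m[:,:270]=0;m[:,364:]=0;m[:235]=0;m[308:]=0
    n,l,st,ce=cv2.connectedComponentsWithStats(m)
    return [(int(st[j,4]),st[j,:4].tolist(),ce[j].round(1).tolist()) for j in range(1,n) if st[j,4]>8]
if __name__=="__main__":
    g=r.snapshot("wrist")[:,:,::-1];cv2.imwrite("pics/%s.png"%sys.argv[1],g);print(eyes(g))
E
python3 - <<'E'
from eyes import *
for n in ("w3","w9","w10","w11","w12"): print(n,eyes(cv2.imread(f"pics/{n}.png")))
g=cv2.imread("pics/w12.png"); print(g[240:310:6,300:330:6].max(2)[:, :3].tolist())
h=cv2.cvtColor(g,cv2.COLOR_BGR2HSV)
for v in (255,285,300,320): print(v,h[v,270:366:4,1].tolist())
E
```

```text
w3 [(374, [287, 275, 20, 26], [296.1, 288.0]), (386, [333, 275, 20, 26], [342.9, 288.0]), (73, [275, 296, 8, 12], [278.8, 302.2]), (69, [357, 296, 7, 12], [359.6, 302.2])]
w9 [(14, [335, 252, 3, 5], [335.9, 253.9]), (502, [327, 269, 23, 28], [338.6, 283.1]), (508, [274, 273, 26, 35], [287.8, 288.6]), (73, [357, 296, 7, 12], [359.9, 302.2])]
w10 [(11, [334, 251, 3, 5], [335.0, 253.0]), (496, [326, 268, 24, 28], [337.9, 282.1]), (435, [280, 272, 20, 28], [289.2, 285.9]), (78, [270, 296, 8, 12], [273.5, 302.4]), (20, [362, 297, 2, 11], [362.6, 302.4])]
w11 [(9, [328, 245, 2, 5], [328.6, 246.8]), (418, [323, 262, 21, 27], [333.6, 274.9]), (449, [277, 269, 21, 27], [286.5, 282.4]), (63, [270, 296, 7, 12], [273.0, 302.1]), (20, [362, 297, 2, 11], [362.6, 302.4])]
w12 [(10, [281, 249, 3, 4], [282.0, 250.5]), (362, [323, 256, 20, 25], [333.2, 268.3]), (467, [277, 266, 22, 27], [287.6, 278.3]), (55, [270, 297, 6, 11], [272.6, 302.2]), (23, [361, 297, 3, 11], [362.4, 302.6])]
[[235, 221, 212], [236, 223, 214], [234, 225, 215], [233, 227, 216], [232, 229, 217], [199, 223, 225], [212, 224, 227], [213, 226, 226], [222, 225, 224], [223, 225, 224], [223, 223, 224], [223, 225, 224]]
255 [121, 71, 71, 67, 65, 62, 60, 56, 53, 56, 62, 60, 68, 68, 70, 92, 125, 130, 126, 125, 129, 125, 127, 121]
285 [126, 123, 93, 100, 114, 98, 87, 81, 61, 58, 58, 56, 61, 61, 63, 67, 69, 71, 72, 96, 122, 126, 124, 127]
300 [28, 83, 69, 66, 65, 63, 61, 60, 60, 59, 56, 59, 58, 60, 63, 64, 65, 66, 67, 70, 76, 118, 133, 113]
320 [77, 86, 74, 67, 66, 65, 65, 60, 60, 60, 61, 61, 59, 58, 63, 63, 63, 65, 64, 73, 78, 73, 124, 50]
```

```bash
cat > pose.py <<'E'
from eyes import *
from scipy.optimize import least_squares
from scipy.spatial.transform import Rotation as Ro
c3=np.load("w3.npy",allow_pickle=True).item();K=np.array(c3["K"])
# camera in tool frame (w3: tool pose known)
Rt=Ro.from_rotvec([3.139,-.112,.003]).as_matrix();pt=np.array([.4945,-.0874,.0547])
Rc=np.array(c3["R"])@Rt;tc=np.array(c3["R"])@pt+c3["t"]   # X_cam=Rc Xtool+tc
P=dict(K=K,R=Rc,t=tc)
def feats(g):
    e=[x for x in eyes(g) if x[0]>150 and x[1][1]+x[1][3]<304][:2]
    e=sorted([x[2] for x in e])
    h=cv2.cvtColor(g,cv2.COLOR_BGR2HSV);m=((h[:,:,1]<100)&(h[:,:,2]>120)).astype(np.uint8)
    m[:,:260]=0;m[:,380:]=0;m[330:]=0;m=cv2.morphologyEx(m,cv2.MORPH_OPEN,np.ones((3,3)))
    n,l,st,ce=cv2.connectedComponentsWithStats(m);k=l[298,320]
    v,u=np.nonzero(l==k);t=(float(u[v<=v.min()+2].mean()),float(v.min()))
    return np.array([e[0],e[1],t])
def inplane(uv,h): # baseline: point at height h above TCP (tool z=-h)
    p=onz("wrist",uv[0],uv[1],-h,P);return p
off=-.008 # axis vs TCP height (+up) at baseline
f3=feats(cv2.imread("pics/w3.png"))
M=np.array([inplane(f3[0],off+.008),inplane(f3[1],off+.008),inplane(f3[2],off-.003)])
M[:,2]-=-off
def solve(f):
    def res(q):
        X=Ro.from_rotvec(q[3:]).apply(M)+np.array([0,0,-off])+q[:3]
        return np.r_[(np.array([proj("wrist",x,P) for x in X])-f).ravel(),q[:3]*20,q[4]*3]
    s=least_squares(res,np.zeros(6));return s.x,s.fun
if __name__=="__main__":
    import sys
    for n in sys.argv[1:]:
        f=feats(cv2.imread(f"pics/{n}.png"));q,fn=solve(f)
        print(n,f.round(1).tolist(),"t mm",(q[:3]*1e3).round(1),"rot deg x,y,z",np.degrees(q[3:]).round(1),np.abs(fn[:6]).max().round(1))
E
python3 pose.py w3 w5 w8 w10 w11 w12
```

```text
w3 [[296.1, 288.0], [342.9, 288.0], [320.6, 108.0]] t mm [0. 0. 0.] rot deg x,y,z [0. 0. 0.] 0.0
w5 [[294.8, 286.8], [341.6, 285.8], [316.0, 108.0]] t mm [ 0.3 -0.3 -0.4] rot deg x,y,z [ 1.1 -2.1 -0.8] 0.0
w8 [[295.3, 287.4], [340.4, 282.5], [306.3, 109.0]] t mm [-0.2 -0.8  3.9] rot deg x,y,z [ 8.6  1.  -2.7] 0.0
w10 [[289.2, 285.9], [337.9, 282.1], [297.0, 94.0]] t mm [ 5.  -0.4 -3.8] rot deg x,y,z [ 0.3  4.  -5. ] 0.1
w11 [[286.5, 282.4], [333.6, 274.9], [285.0, 95.0]] t mm [ 5.2 -2.1 -0.1] rot deg x,y,z [ 7.1  3.2 -6.7] 0.1
w12 [[287.6, 278.3], [333.2, 268.3], [279.8, 95.0]] t mm [ 5.8 -2.2  2.1] rot deg x,y,z [12.6  1.1 -7.9] 0.0
```

```bash
python3 -m crank '[{"x":0,"y":0.0015,"z":-0.002,"spin":-0.02},{"x":0,"y":0.003,"z":-0.004,"spin":-0.05},{"x":0,"y":0.004,"z":-0.005,"spin":-0.07},{"x":0,"y":0.004,"z":-0.005,"spin":-0.1},{"x":0,"y":0.004,"z":-0.005,"spin":-0.1}]'
python3 eyes.py w13
python3 -m crank '[{"x":0,"y":0.001,"z":-0.001,"spin":0},{"x":0,"y":0.002,"z":-0.002,"spin":0},{"x":0,"y":0.002,"z":-0.002,"spin":0},{"x":0,"y":0.002,"z":-0.002,"spin":0},{"x":0,"y":0.002,"z":-0.002,"spin":0}]'
python3 eyes.py w14; python3 pose.py w13 w14
```

```text
clock: 22.52
tool_pos: [0.4941, -0.1051, 0.0411]
ee_rot: [3.141, 0.047, 0.0]
wrist_force: [0.1, -0.2, -0.2]
width: 0.0367
finger_force: 0.1
[(9, [289, 241, 3, 4], [290.3, 242.4]), (264, [330, 250, 16, 24], [338.4, 261.5]), (495, [283, 257, 25, 27], [295.0, 269.6]), (58, [270, 297, 6, 11], [272.8, 302.4]), (20, [362, 297, 2, 11], [362.6, 302.4])]
clock: 22.98
tool_pos: [0.494, -0.107, 0.0429]
ee_rot: [3.141, 0.045, 0.0]
wrist_force: [0.7, -0.2, -0.3]
width: 0.0365
finger_force: 0.0
[(233, [330, 247, 16, 23], [338.4, 258.0]), (513, [285, 255, 25, 26], [296.5, 267.1]), (63, [270, 297, 7, 11], [273.1, 302.6]), (20, [362, 297, 2, 11], [362.6, 302.4])]
w13 [[295.0, 269.6], [338.4, 261.5], [298.7, 91.0]] t mm [ 6.9 -2.5  5.1] rot deg x,y,z [19.7 -0.7 -3. ] 0.0
w14 [[296.5, 267.1], [338.4, 258.0], [297.5, 91.0]] t mm [ 7.  -2.4  8.5] rot deg x,y,z [22.   0.3 -3.6] 0.0
```

The tipping works: it measures 0°, 7°, 13°, 20°, then 22° roll. But contact is now close to the pad tips. I'll reverse the motion, start 5 mm lower for a sounder grip, and repeat.

```bash
python3 -m crank '[{"x":0,"y":-0.002,"z":0.002,"spin":0},{"x":0,"y":-0.004,"z":0.0045,"spin":0},{"x":0,"y":-0.006,"z":0.007,"spin":0},{"x":0,"y":-0.0075,"z":0.009,"spin":0},{"x":0,"y":-0.009,"z":0.011,"spin":0}]'
python3 -m crank '[{"x":0,"y":-0.0015,"z":0.002,"spin":0},{"x":0,"y":-0.0035,"z":0.004,"spin":0},{"x":0,"y":-0.0055,"z":0.004,"spin":0},{"x":0,"y":-0.0055,"z":0.0065,"spin":0},{"x":0,"y":-0.0055,"z":0.0095,"spin":0}]' 0.565 20
python3 -m crank '[{"x":0,"y":0,"z":0,"spin":0},{"x":0,"y":0,"z":0,"spin":0},{"x":0,"y":0,"z":0,"spin":0},{"x":0,"y":0,"z":0,"spin":0},{"x":0,"y":0,"z":0,"spin":0}]'
python3 eyes.py w15; python3 pose.py w15
```

```text
clock: 23.45
tool_pos: [0.4935, -0.0976, 0.0315]
ee_rot: [-3.141, -0.046, 0.001]
wrist_force: [-0.5, -0.5, -0.2]
width: 0.0369
finger_force: 0.2
clock: 23.87
tool_pos: [0.4939, -0.0925, 0.0225]
ee_rot: [3.141, 0.045, 0.001]
wrist_force: [-0.1, -0.0, -0.4]
width: 0.0371
finger_force: 0.0
clock: 24.28
tool_pos: [0.4938, -0.0927, 0.0226]
ee_rot: [3.141, 0.045, 0.0]
wrist_force: [-0.2, 0.3, 0.2]
width: 0.0372
finger_force: 0.0
[(13, [345, 255, 3, 6], [345.9, 257.4]), (13, [295, 256, 3, 5], [296.0, 258.0]), (510, [336, 273, 22, 30], [346.7, 288.0]), (495, [285, 274, 23, 29], [295.9, 288.5]), (74, [270, 297, 7, 11], [273.0, 302.2]), (20, [362, 297, 2, 11], [362.6, 302.4])]
w15 [[295.9, 288.5], [346.7, 288.0], [319.2, 90.0]] t mm [ 5.6  1.1 -8.8] rot deg x,y,z [-0.9  3.9 -1.1] 0.1
```

```bash
python3 -m crank '[{"x":0,"y":0.002,"z":0,"spin":0},{"x":0,"y":0.003,"z":0,"spin":0},{"x":0,"y":0.0045,"z":-0.002,"spin":0},{"x":0,"y":0.006,"z":-0.004,"spin":0},{"x":0,"y":0.0075,"z":-0.006,"spin":0}]'
python3 -m crank '[{"x":0,"y":0.0015,"z":-0.002,"spin":0},{"x":0,"y":0.003,"z":-0.004,"spin":0},{"x":0,"y":0.0045,"z":-0.0055,"spin":0},{"x":0,"y":0.0045,"z":-0.0055,"spin":0},{"x":0,"y":0.0045,"z":-0.0055,"spin":0}]'
python3 eyes.py w16; 
python3 -m crank '[{"x":0,"y":0.001,"z":-0.001,"spin":-0.01},{"x":0,"y":0.002,"z":-0.002,"spin":-0.03},{"x":0,"y":0.002,"z":-0.002,"spin":-0.04},{"x":0,"y":0.002,"z":-0.002,"spin":-0.04},{"x":0,"y":0.002,"z":-0.002,"spin":-0.04}]'
python3 eyes.py w17; python3 pose.py w16 w17
```

```text
clock: 24.75
tool_pos: [0.4939, -0.1002, 0.0287]
ee_rot: [3.141, 0.045, 0.0]
wrist_force: [0.4, -0.7, 0.2]
width: 0.0372
finger_force: 0.1
clock: 25.17
tool_pos: [0.4941, -0.1046, 0.0341]
ee_rot: [3.141, 0.045, 0.001]
wrist_force: [0.5, 0.5, -1.0]
width: 0.0372
finger_force: 0.2
[(11, [286, 247, 3, 4], [286.9, 248.6]), (313, [328, 256, 18, 26], [337.6, 268.3]), (550, [280, 264, 25, 28], [291.8, 277.4]), (52, [270, 297, 6, 11], [272.2, 301.9]), (17, [362, 298, 2, 10], [362.6, 303.1])]
clock: 25.63
tool_pos: [0.494, -0.1065, 0.0359]
ee_rot: [3.14, 0.108, -0.0]
wrist_force: [0.6, -0.1, -0.4]
width: 0.037
finger_force: 0.0
[(12, [289, 244, 4, 4], [290.2, 245.4]), (279, [331, 253, 17, 25], [339.6, 265.3]), (561, [283, 261, 26, 27], [295.1, 273.9]), (51, [270, 298, 6, 10], [272.4, 302.4]), (16, [362, 298, 2, 10], [362.6, 303.2])]
w16 [[291.8, 277.4], [337.6, 268.3], [294.0, 90.0]] t mm [ 6.8 -2.7 -0.9] rot deg x,y,z [18.1  0.2 -3.9] 0.1
w17 [[295.1, 273.9], [339.6, 265.3], [301.0, 89.0]] t mm [ 7.  -2.6  2.2] rot deg x,y,z [19.8  1.5 -2.6] 0.1
```

```bash
python3 -m crank '[{"x":0,"y":0.001,"z":-0.001,"spin":-0.01},{"x":0,"y":0.002,"z":-0.002,"spin":-0.03},{"x":0,"y":0.003,"z":-0.003,"spin":-0.03},{"x":0,"y":0.003,"z":-0.003,"spin":-0.03},{"x":0,"y":0.003,"z":-0.003,"spin":-0.03}]'
python3 eyes.py w18
python3 -m crank '[{"x":0,"y":0,"z":0,"spin":0},{"x":0,"y":0,"z":0,"spin":0},{"x":0,"y":0,"z":0,"spin":0},{"x":0,"y":0,"z":0,"spin":0},{"x":0,"y":0,"z":0,"spin":0}]' 0.60 20
python3 eyes.py w19; python3 pose.py w18 w19
```

```text
clock: 26.1
tool_pos: [0.4943, -0.1096, 0.039]
ee_rot: [3.138, 0.155, 0.0]
wrist_force: [0.1, 0.3, 0.5]
width: 0.0372
finger_force: 0.0
[(12, [294, 240, 4, 4], [295.2, 241.4]), (214, [334, 249, 15, 24], [341.8, 260.2]), (595, [287, 256, 28, 27], [300.5, 269.2]), (60, [270, 297, 6, 11], [272.6, 302.4]), (16, [362, 298, 2, 10], [362.6, 303.2])]
clock: 26.57
tool_pos: [0.4942, -0.1093, 0.039]
ee_rot: [-3.137, -0.155, 0.0]
wrist_force: [-0.9, 1.9, 2.4]
width: 0.0344
finger_force: 1.4
[(13, [296, 240, 4, 4], [297.4, 241.4]), (207, [336, 249, 15, 24], [344.0, 260.0]), (606, [289, 257, 29, 27], [303.0, 269.4]), (58, [273, 297, 6, 11], [275.8, 302.4]), (56, [359, 296, 5, 12], [361.0, 301.9])]
w18 [[300.5, 269.2], [341.8, 260.2], [306.5, 89.0]] t mm [ 7.3 -2.3  6.1] rot deg x,y,z [25.7  1.4 -1.4] 0.0
w19 [[303.0, 269.4], [344.0, 260.0], [307.5, 88.0]] t mm [ 7.6 -1.5  4.7] rot deg x,y,z [27.1  0.6 -1.5] 0.0
```

```bash
python3 -m crank '[{"x":0,"y":0,"z":0,"spin":0},{"x":0,"y":0,"z":0,"spin":0},{"x":0,"y":0,"z":0,"spin":0},{"x":0,"y":0,"z":0,"spin":0},{"x":0,"y":0,"z":0,"spin":0}]' 0.7 25
python3 eyes.py w20
python3 -m crank '[{"x":0,"y":0,"z":-0.01,"spin":0},{"x":0,"y":0,"z":-0.03,"spin":0},{"x":0,"y":0,"z":-0.06,"spin":0},{"x":0,"y":0,"z":-0.09,"spin":0},{"x":0,"y":0,"z":-0.11,"spin":0}]'
python3 -m crank '[{"x":0,"y":0,"z":0,"spin":0},{"x":0,"y":0,"z":0,"spin":0},{"x":0,"y":0,"z":0,"spin":0},{"x":0,"y":0,"z":0,"spin":0},{"x":0,"y":0,"z":0,"spin":0}]'
python3 eyes.py w21; python3 pose.py w20 w21
```

```text
clock: 27.03
tool_pos: [0.4944, -0.1095, 0.0392]
ee_rot: [3.138, 0.155, 0.0]
wrist_force: [-1.5, 2.2, 5.9]
width: 0.0321
finger_force: 25.3
[(14, [297, 239, 4, 5], [298.4, 241.2]), (204, [337, 248, 15, 24], [344.9, 259.5]), (604, [290, 256, 29, 27], [303.9, 269.0]), (45, [275, 297, 5, 11], [277.4, 302.6]), (50, [358, 296, 6, 12], [360.6, 302.0])]
clock: 27.5
tool_pos: [0.4951, -0.1102, 0.152]
ee_rot: [3.135, 0.155, 0.005]
wrist_force: [0.6, -0.1, 0.3]
width: 0.0324
finger_force: 25.5
clock: 27.92
tool_pos: [0.4932, -0.1091, 0.1472]
ee_rot: [-3.136, -0.155, 0.005]
wrist_force: [-0.1, 0.4, -0.1]
width: 0.0323
finger_force: 25.5
[(178, [338, 249, 13, 23], [344.8, 259.4]), (391, [291, 257, 27, 26], [302.9, 268.5]), (42, [275, 297, 5, 11], [277.5, 302.5]), (44, [359, 296, 5, 12], [360.5, 302.4])]
w20 [[303.9, 269.0], [344.9, 259.5], [308.1, 88.0]] t mm [ 7.6 -1.1  5.5] rot deg x,y,z [26.5  1.1 -1.8] 0.0
w21 [[302.9, 268.5], [344.8, 259.4], [308.2, 88.0]] t mm [ 7.6 -0.8  6.7] rot deg x,y,z [23.5  2.2 -2.2] 0.1
```

The skull is held in the air, leaning about 24-26°. Next I'll work out the display pose and a high waypoint that gives a closer look at the stand camera.

```bash
cat > disp.py <<'E'
from pose import *
import sys
from plan import plan
np.set_printoptions(precision=4,suppress=True)
def skull(q):
    R=Ro.from_rotvec(q[3:]).as_matrix()@np.diag([1,-1,-1]) # cols: skull axes in tool
    cen=Ro.from_rotvec(q[3:]).apply([M[2,0]-.056,M[:2,1].mean(),.002])+np.array([0,0,-off])+q[:3]
    return R,cen
def tool(lens,d,q):
    R,cen=skull(q);want=np.degrees(np.arctan2(d[1],d[0]))+90
    for _ in range(5):
        az=globals().get("az0",-78.) if _==0 else az
        Y=np.array([np.cos(np.radians(az)),np.sin(np.radians(az)),0]);Z=np.array([0,0,-1.]);T=np.c_[np.cross(Y,Z),Y,Z]
        x=T@R[:,0];az+=want-np.degrees(np.arctan2(x[1],x[0]))
    S=T@R
    print("beak pitch",np.degrees(np.arcsin(S[2,0])),"side.look",S[:,1]@d,"angle",np.degrees(np.arccos(min(1,abs(S[:,1]@d)))),"roll lean",np.degrees(np.arcsin(S[2,1])))
    return lens+.15*d-T@cen,az
if __name__=="__main__":
    q,_=solve(feats(cv2.imread("pics/%s.png"%sys.argv[1])))
    lens=np.array([.5287,.4686,.2225]);d=np.array([.1927,-.8958,-.4006])
    p,az=tool(lens,d,q);print("tool",p,az, "cen",skull(q)[1])
    plan([(.53,-.02,.22,az),(p[0],p[1]-.02,.33,az)],amax=.4)
    print("M",M)
E
python3 disp.py w21
```

```text
beak pitch 2.5758453175623006 side.look -0.9998719270303467 angle 0.9170035254269575 roll lean 23.464511124241344
tool [0.5204 0.3241 0.1772] -79.58292377734554 cen [ 0.0384 -0.0033  0.0148]
x 0.0452 y -0.0851 z -0.0725 spin -0.083 -> [ 0.53 -0.02  0.22] -79.6
x 0.0246 y -0.1603 z -0.0550 spin -0.000 -> [0.525 0.142 0.275] -79.6
x 0.0246 y -0.1602 z -0.0550 spin -0.000 -> [0.52  0.304 0.33 ] -79.6
M [[ 0.0213 -0.0096 -0.008 ]
 [ 0.0213  0.008  -0.008 ]
 [ 0.0868 -0.0005  0.003 ]]
```

```bash
python3 -m crank '[{"x":0.009,"y":-0.015,"z":-0.015,"spin":-0.02},{"x":0.018,"y":-0.03,"z":-0.03,"spin":-0.04},{"x":0.027,"y":-0.05,"z":-0.045,"spin":-0.06},{"x":0.036,"y":-0.07,"z":-0.06,"spin":-0.083},{"x":0.045,"y":-0.085,"z":-0.073,"spin":-0.083}]'
python3 -m crank '[{"x":0.005,"y":-0.03,"z":-0.01,"spin":0},{"x":0.01,"y":-0.06,"z":-0.02,"spin":0},{"x":0.015,"y":-0.09,"z":-0.032,"spin":0},{"x":0.02,"y":-0.125,"z":-0.043,"spin":0},{"x":0.025,"y":-0.16,"z":-0.055,"spin":0}]'
python3 -m crank '[{"x":0.005,"y":-0.03,"z":-0.01,"spin":0},{"x":0.01,"y":-0.06,"z":-0.02,"spin":0},{"x":0.015,"y":-0.09,"z":-0.032,"spin":0},{"x":0.02,"y":-0.12,"z":-0.043,"spin":0},{"x":0.022,"y":-0.14,"z":-0.055,"spin":0}]'
python3 -m crank '[{"x":0,"y":0,"z":0,"spin":0},{"x":0,"y":0,"z":0,"spin":0},{"x":0,"y":0,"z":0,"spin":0},{"x":0,"y":0,"z":0,"spin":0},{"x":0,"y":0,"z":0,"spin":0}]'
python3 - <<'E'
from h import *
c=r.camera_params("wrist");w=r.snapshot("wrist")[:,:,::-1];np.save("w22.npy",c,allow_pickle=True);cv2.imwrite("pics/w22.png",w)
L=np.array([.5287,.4686,.2225]);d=np.array([.1927,-.8958,-.4006])
print(proj("wrist",L,c),proj("wrist",L-.092*d,c))
E
python3 pose.py w22
```

```text
clock: 28.38
tool_pos: [0.5306, -0.0191, 0.2221]
ee_rot: [-3.128, -0.287, 0.001]
wrist_force: [0.2, -1.2, -0.0]
width: 0.0322
finger_force: 25.5
clock: 28.8
tool_pos: [0.5257, 0.1428, 0.2764]
ee_rot: [-3.129, -0.284, 0.003]
wrist_force: [1.9, -0.3, -0.6]
width: 0.0321
finger_force: 25.5
clock: 29.22
tool_pos: [0.522, 0.2855, 0.3311]
ee_rot: [-3.128, -0.288, 0.003]
wrist_force: [0.7, -1.1, -0.9]
width: 0.0324
finger_force: 25.5
clock: 29.63
tool_pos: [0.5225, 0.282, 0.3308]
ee_rot: [3.128, 0.283, -0.003]
wrist_force: [0.1, -0.8, -0.4]
width: 0.0323
finger_force: 25.5
[ 76.09385382 193.56922092] [-23.22223148 213.84940187]
w22 [[303.3, 268.7], [352.5, 255.8], [308.0, 87.0]] t mm [ 9.9  3.5 -3.2] rot deg x,y,z [12.7 -7.5 -4.4] 3.2
```

```bash
python3 -m crank '[{"x":0,"y":0,"z":-0.03,"spin":0},{"x":0,"y":0,"z":-0.06,"spin":0},{"x":0,"y":0,"z":-0.09,"spin":0},{"x":0,"y":0,"z":-0.11,"spin":0},{"x":0,"y":0,"z":-0.11,"spin":0}]'
python3 -m crank '[{"x":0,"y":0,"z":0,"spin":0},{"x":0,"y":0,"z":0,"spin":0},{"x":0,"y":0,"z":0,"spin":0},{"x":0,"y":0,"z":0,"spin":0},{"x":0,"y":0,"z":0,"spin":0}]'
python3 - <<'E'
from h import *
c=r.camera_params("wrist");w=r.snapshot("wrist")[:,:,::-1];np.save("w23.npy",c,allow_pickle=True);cv2.imwrite("pics/w23.png",w)
L=np.array([.5287,.4686,.2225]);d=np.array([.1927,-.8958,-.4006])
a=proj("wrist",L,c);b=proj("wrist",L-.092*d,c);print(a,b)
u0=int(max(0,min(a[0],b[0])-25));v0=int(max(0,min(a[1],b[1])-45));print(u0,v0)
cv2.imwrite("pics/c6.png",np.hstack([crop(w,245,75,375,315,325,600),crop(w,u0,v0,u0+114,v0+144,475,600)]))
E
```

```text
clock: 30.1
tool_pos: [0.5239, 0.2828, 0.448]
ee_rot: [-3.127, -0.284, -0.015]
wrist_force: [-0.2, 0.3, 0.7]
width: 0.032
finger_force: 25.5
clock: 30.52
tool_pos: [0.5224, 0.2829, 0.4404]
ee_rot: [3.128, 0.285, -0.004]
wrist_force: [-0.3, 0.7, -0.8]
width: 0.032
finger_force: 25.5
[139.35656509 169.33735893] [ 55.20963963 183.55994663]
30 124
```

View pics/c6.png

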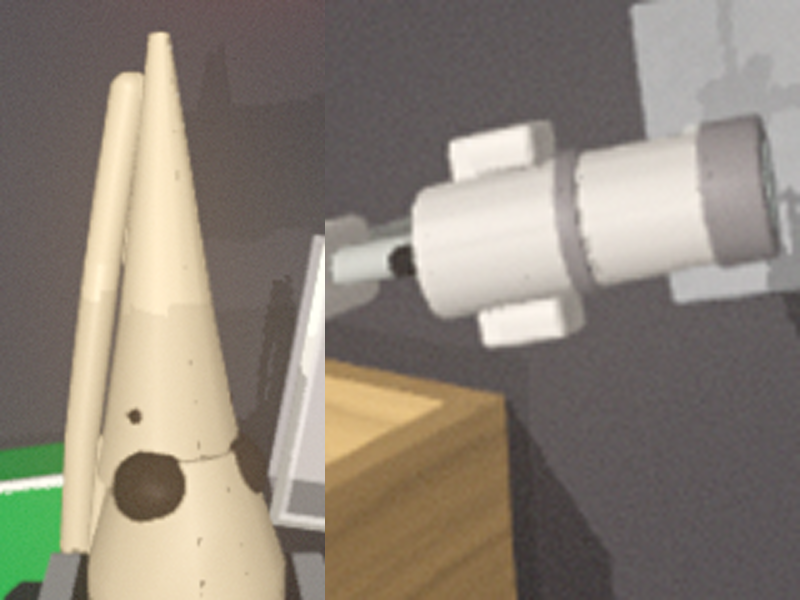

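The stand camera's lens face is at wrist px (137,169) and its rear at (53,184.5), both within 2-3 px of the prediction. The skull's left eye now spans -0.88 to +0.04 of the head's half-width, against -0.98 to -0.35 when upright, which means a lean of about 23°. That suits the camera's pitch, so I'll refine the axis and go.

```bash
cat > fin.py <<'E'
from disp import *
c=np.load("w23.npy",allow_pickle=True).item()
obs=[("top",None,(166.2,216),(129,220.3)),("side",None,(242.8,161.6),(221.2,143)),("wrist",c,(136.8,169.1),(52.8,184.5))]
A=np.zeros((3,3));b=np.zeros(3);N=[]
for n,cc,f,g in obs:
    o,d1=ray(n,*f,cc);_,d2=ray(n,*g,cc);P_=np.eye(3)-np.outer(d1,d1);A+=P_;b+=P_@o;nn=np.cross(d1,d2);N.append(nn/np.linalg.norm(nn))
lens=np.linalg.solve(A,b)
def ax(NN):
    d=np.linalg.svd(np.array(NN))[2][2];return d if d[1]<0 else -d
for s in ([0,1,2],[0,1],[0,2],[1,2]):
    d=ax([N[i] for i in s]);print(s,d,"pitch",np.degrees(np.arcsin(-d[2])),"yaw",np.degrees(np.arctan2(d[1],d[0])))
d=ax(N);print("lens",lens)
for n,cc,f,g in obs: print(n,proj(n,lens,cc)-f)
E
cat >> fin.py <<'E'
q,_=solve(feats(cv2.imread("pics/w21.png")))
p,az=tool(lens,d,q);print("tool",p,az,"cen target",lens+.15*d)
plan([(p[0],p[1]-.03,.33,az),(p[0],p[1]-.03,p[2],az),(p[0],p[1],p[2],az)])
E
python3 fin.py
```

```text
[0, 1, 2] [ 0.1988 -0.8906 -0.409 ] pitch 24.141173614497617 yaw -77.41556349527745
[0, 1] [ 0.1927 -0.8958 -0.4006] pitch 23.61451658174405 yaw -77.85826189623855
[0, 2] [ 0.1965 -0.8766 -0.4392] pitch 26.053366842172455 yaw -77.36399914220416
[1, 2] [ 0.2025 -0.8893 -0.41  ] pitch 24.205141270299062 yaw -77.17241242201041
lens [0.5288 0.4697 0.2226]
top [-0.5288 -0.0569]
side [-0.0985 -0.1263]
wrist [ 1.5958 -0.0268]
beak pitch 2.5758453175623006 side.look -0.9997706420339417 angle 1.2271646761612425 roll lean 23.464511124241344
tool [0.5216 0.3257 0.1761] -79.13866414963336 cen target [0.5587 0.3361 0.1612]
x 0.0015 y -0.0126 z 0.1108 spin -0.008 -> [0.522 0.296 0.33 ] -79.1
x -0.0000 y -0.0000 z 0.1539 spin 0.000 -> [0.522 0.296 0.176] -79.1
x 0.0056 y -0.0295 z 0.0000 spin 0.000 -> [0.522 0.326 0.176] -79.1
```

```bash
python3 -m crank '[{"x":0.0015,"y":-0.005,"z":0.03,"spin":-0.008},{"x":0.0015,"y":-0.0126,"z":0.06,"spin":-0.008},{"x":0.0015,"y":-0.0126,"z":0.09,"spin":-0.008},{"x":0.0015,"y":-0.0126,"z":0.12,"spin":-0.008},{"x":0.0015,"y":-0.0126,"z":0.15,"spin":-0.008}]'
python3 -m crank '[{"x":0,"y":0,"z":0.03,"spin":0},{"x":0,"y":0,"z":0.06,"spin":0},{"x":0,"y":0,"z":0.09,"spin":0},{"x":0,"y":0,"z":0.115,"spin":0},{"x":0,"y":0,"z":0.115,"spin":0}]'
python3 -m crank '[{"x":0.001,"y":-0.007,"z":0,"spin":0},{"x":0.002,"y":-0.014,"z":0,"spin":0},{"x":0.004,"y":-0.021,"z":0,"spin":0},{"x":0.005,"y":-0.026,"z":0,"spin":0},{"x":0.0056,"y":-0.0295,"z":0,"spin":0}]'
python3 -m crank '[{"x":0,"y":0,"z":0,"spin":0},{"x":0,"y":0,"z":0,"spin":0},{"x":0,"y":0,"z":0,"spin":0},{"x":0,"y":0,"z":0,"spin":0},{"x":0,"y":0,"z":0,"spin":0}]'
python3 - <<'E'
from disp import *
for n in ("top","side","wrist"): cv2.imwrite(f"pics/{n}9.png",r.snapshot(n)[:,:,::-1])
s=r.get_state();print(s["tool_pos"],s["ee_rot"])
T=Ro.from_rotvec(s["ee_rot"]).as_matrix()
q,_=solve(feats(cv2.imread("pics/w21.png")));R,cen=skull(q)
C=s["tool_pos"]+T@cen;tip=C+T@R@np.array([.056,0,-.001]);print("centre",C,"tip",tip)
for n in ("top","side"):
    g=cv2.imread(f"pics/{n}9.png");h=cv2.cvtColor(g,cv2.COLOR_BGR2HSV)
    pt=proj(n,tip);pc=proj(n,C);print(n,"pred tip",pt,"ctr",pc)
    u,v=pt.astype(int)
    m=((h[:,:,0]>8)&(h[:,:,0]<30)&(h[:,:,1]>25)&(h[:,:,2]>110)).astype(np.uint8)
    for y in range(v-8,v+9): print(y,''.join('#' if m[y,x] else '.' for x in range(u-14,u+15)))
E
python3 eyes.py w24; python3 pose.py w24
```

```text
clock: 30.98
tool_pos: [0.5214, 0.2958, 0.2902]
ee_rot: [3.127, 0.298, -0.0]
wrist_force: [0.3, 0.1, -0.8]
width: 0.0325
finger_force: 25.5
clock: 31.4
tool_pos: [0.518, 0.2944, 0.1702]
ee_rot: [3.125, 0.297, -0.018]
wrist_force: [-1.9, -0.3, -1.2]
width: 0.0321
finger_force: 25.5
clock: 31.82
tool_pos: [0.5225, 0.3272, 0.1787]
ee_rot: [-3.126, -0.299, -0.005]
wrist_force: [0.2, -1.6, -0.7]
width: 0.0322
finger_force: 25.5
clock: 32.23
tool_pos: [0.5218, 0.3255, 0.1769]
ee_rot: [3.127, 0.297, -0.0]
wrist_force: [-0.1, -0.0, -0.6]
width: 0.0323
finger_force: 25.5
[0.5218 0.3256 0.1768] [ 3.1274  0.2972 -0.0002]
centre [0.5588 0.336  0.162 ] tip [0.6134 0.3486 0.1636]
top pred tip [218.676  188.8524] ctr [222.6406 208.9645]
180 .............................
181 .............................
182 .............................
183 .............................
184 .............................
185 .............................
186 .............................
187 .............................
188 .............................
189 .............................
190 ........................
[... 540 characters left out ...]
185 .............................
186 .............................
187 ............####.............
188 .......#########.............
189 ..############...............
190 ..###########................
191 ..###########................
192 ..##########.................
193 ...#######...................
[(1125, [338, 235, 26, 73], [353.5, 260.2]), (410, [291, 257, 27, 26], [302.7, 268.6]), (42, [275, 297, 5, 11], [277.5, 302.5])]Traceback (most recent call last):
  File "pose.py", line 31, in <module>
    f=feats(cv2.imread(f"pics/{n}.png"));q,fn=solve(f)
  File "pose.py", line 16, in feats
    return np.array([e[0],e[1],t])
                          ~^^^
IndexError: list index out of range
```

Run:
```python
from h import *
g=cv2.imread("pics/top9.png").max(2)
for y in range(178,216): print(y,' '.join('%3d'%g[y,x] for x in range(208,238)))
```

```text
178  86  86  86  88  87  89  86  85  88  85  86  85  86  86  86  86  86  85  86  86  87  87  86  84  86  87  87  89  88  87
179  87  87  87  87  88  86  87  87  85  86  84  88  85  88  84  84  86  88  89  85  87  87  88  87  87  87  84  87  86  87
180  87  87  87  86  87  85  87  87  86  88  87  86  85  85  87  87  88  84  88  87  86  86  85  86  87  87  88  87  86  86
181  89  86  87  87  86  87  86  89  87  86  88  86  86  85  85  87  88  89  89  88  86  87  88  87  88  88  86  86  86  84
182  87  87  87  88  87  86  85  86  86  87  86  93 117 112  78  87  87  87  87  87  85  87  88  87  85  86  85  86  86  83
183  86  84  87  88  86  86  86  85  92 106 120 135 152 144  78  80  87  86  87  87  87  86  89  87  83  84  85  86  85  88
184  87  86  87  87  88  87  87 106 128 144 156 160 163 162  75  72  74  85  87  87  89  86  88  84  86  85  87  85  86  84
185  86  86  84  86  87  87  88 152 156 161 166 167 173 173  72  75  60  74  84  85  86  85  86  86  86  82  87  85  84  86
186  87  87  86  87  88  94  94 174 166 168 172 174 176 181  80  93  55  61  86  87  85  86  85  85  86  85 
[... 2911 characters left out ...]
 170 168 166 153 197 194 195 197 196 195 200  90  76  67  56  64  59  52  64  74
211 181 178 178 178 173 173 172 169 168 166 165 164 161 144 196 195 195 196 194 196 198 160  77  76  61  58  58  52  71  72
212 176 172 173 172 170 168 166 165 163 159 162 158 157 148 192 195 195 196 195 195 195 198  72  77  66  56  57  56  74  68
213 172 170 170 168 166 165 163 161 158 158 156 154 152 151 169 196 195 197 196 196 195 198  78  75  75  61  55  58  75  67
214 167 167 166 162 161 159 160 157 155 152 150 148 145 143 135 196 196 196 195 196 196 198 124  78  76  66  55  54  73  74
215 164 161 159 158 155 155 152 150 149 146 146 143 140 138 125 203 196 195 195 195 196 195 174  77  78  72  61  60  73  74
```

Run:
```python
from rig import r
print(r.job_done())
```

```text
the job is handed in; nothing more can be done
None
```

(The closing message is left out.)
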